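# Sort two dowels through the sloping bore gauge

## Robot

A 7-joint arm with a two-finger parallel gripper is mounted at the origin on the work surface. World frame = base frame: x ahead of the robot, y to its left, z up, the work surface at z = 0. Lengths are in m, angles in rad, forces in N, time in s.
With the tool pointing down it reaches from about 0.425 to 0.925 m from the base axis. Payload 6.8 kg.
Tool frame: the origin (TCP) lies on the centre line of the jaws, within the pads' length; the fingertips stand 19 mm ahead of it and the grasp point (between the pads) is the TCP (r.tip_extent is the y of the fingertips in the tool frame, in m); y points along the fingers, z is the direction in which the jaws open and shut, and the axes are right-handed (so a half turn about y gives the same grasp; the last joint's range is limited). The gripper opens to 85 mm and grips with 20 to 120 N. Pads are 22 mm wide; open, the fingers measure 114 mm over their backs; the gripper's body (76 mm by 85 mm) begins 54 mm behind the grasp point. The pads swing forward as they close: fully open they stand 13 mm farther back than shut.
Start: joints at [-1.294, 0.477, 0.022, 1.555, -0.011, 1.109, -0.083], TCP at [0.253, 0.626, 0.25] pointing down, gripper open.
Joint ranges: [-2.96, 2.96], [-0.34, 2.1], [-1.41, 1.46], [0.24, 2.44], [-1.37, 4.51], [0.17, 1.92], [-2.96, 2.96]. Speed limits (rad/s): [2.39, 2.39, 3.14, 3.14, 3.14, 3.14, 3.14].

## Interface

Orientations are given as a rotation vector (axis times angle).
In Python, from bench import r gives the robot as it stands. The module is installed in compiled form; this text tells all that it offers.
- The arm moves only by the tool jog_arm, never from a script. Its argument "motion" is a list of rows, each a list of 3 entries, a list of its own where there are three numbers: the opening, from 0 (shut) to 1 (fully open), then the shift along the tool's x, y, z in m, then the turn, a rotation vector about the tool's x, y, z in degrees. A call has 1 to 10 rows; each row shifts and turns the commanded pose from where the row before left it, along the tool's axes as they then stand; what a row does not reach is not made up. A row lasts 1/12 s, in which the tool goes at most 41.7 mm and 7.16 degrees, less where a joint would pass 70% of its speed; a pose out of reach is approached as far as the arm can. A call with a gripper value outside its range is refused whole. The fingers move at their own pace and stop on an object; "force" is the grip in N (left out, the last holds). Time passes only in rows, so rows that do not move let the fingers close. It gives the time, the measured TCP pose, the force and the opening at its end, in the units of the state.
- r.get_obs(): the state, without advancing time (a new reading comes with each control period).
- r.grab_frame(name): name is "scene" or "top" or "wrist"; returns a dict with "image" (480x640x3 uint8, red, green, blue), "range_z" (480x640 float32, m along the optical axis (not along the pixel's ray), 0 where there is no reading), "fx", "fy", "cx", "cy" (pixels), "xyz" and "orientation" of the camera in the world. Camera axes: x right, y down, z forward; pixel columns grow to the right and rows downward; lengths in m; the calibration is good to about 2 mm. A picture is of the moment at which its call begins.
- r.hand_in(): hands the job in, once; it reports no verdict.
The state is a dict: "clock": time; "joints": joint angles; "qvel": joint speeds; "tau": joint torques, N m; "tcp_pos": TCP position; "orientation": TCP orientation; "contact_force": force on the tool from outside, world axes, zero at the start; "moment": the same for the moment, N m; "grip_width": finger opening in m.
Only numpy, scipy, OpenCV 4.12 (cv2) and the standard library are available. Lean on these libraries where they do the work, as an engineer would, in place of code of your own. Each camera call takes 0.05 s, during which the arm holds its last target.

## Task

Two dark walnut dowels, one thicker than the other, stand on the bench beside a sloping gauge with two bored bushes that look alike: one bush lets only the thin dowel through, the other lets both through. Find out, by trying, which bush is the wide one: let the thick dowel slide through it and the thin dowel through the tight one, so that each comes to rest at the bottom of its own lane. Leave everything else on the bench alone.

Things in the scene. Friction and masses are not known exactly. Their poses are not given: they have to be found in the camera images.
- dowel_a: Plain round dark walnut dowel standing on end on the bench, 110 mm long, either 28 or 33 mm in diameter (the other dowel is the other size; names do not tell which, measure it). 40 to 105 g. Origin at the centre of its lower end, z along it.
- dowel_b: The other dowel: same length and wood, 28 or 33 mm in diameter, standing on end. Origin at the centre of its lower end, z along it.
- dowel_a_mid (a point): Middle of dowel_a, on its axis, 55 mm from each end.
- dowel_b_mid (a point): Middle of dowel_b, on its axis, 55 mm from each end.
- gauge: Wooden gauge fixed to the bench, base 180 x 170 mm, 190 mm high. Origin: centre of its base on the bench, z up, x away from the robot (yaw within 0.3 rad). On top a bush plate, 76 x 150 x 25 mm, its face turned up and to -x by 30 degrees. Flush in it are two bushes with through bores, 70 mm apart along y: one 30.4, one 35.4 mm in diameter (1 mm chamfers); which is left or right is not told.
- mouth_left (a point): Centre of the bore's mouth on the gauge's +y side, in the plate's outer face, at gauge (-40, 35, 168) mm. The bore's axis, going in, points along (0.5, 0, -0.866) in the gauge frame, 30 degrees from vertical. A 33 mm dowel stops 1 or 2 mm into the tight bore. A dowel let go 45 to 50 mm deep slides down by its own weight.
- mouth_right (a point): The same for the bore on the gauge's -y side, at gauge (-40, -35, 168) mm.
- lane_left (a point): Where the middle of a dowel lies once it rests at the bottom of the +y lane: 95 mm down the bore's axis from the mouth. Each lane is closed, 40 mm wide, with a clear cover on its +x side, and runs 125 mm beyond the 25 mm plate to a cork stop; the bore is the only way in and a lane holds one dowel.
- lane_right (a point): Where the middle of a dowel lies once it rests at the bottom of the -y lane: 95 mm down the bore axis from the mouth.
- sanding_block: Bystander: cork sanding block, 110 x 65 x 34 mm, lying near the dowels. Origin under its centre.
- glue: Bystander: white glue bottle, 60 mm diameter, 170 mm high, standing. Origin under its centre.
- mallet: Bystander: wooden mallet lying at the right side, handle 28 mm thick along -x from the origin to 160 mm, head 70 x 120 x 70 mm centred 70 mm along +x. Origin on the bench.
- try_square: Bystander: try square lying flat at the right, 200 x 120 x 18 mm. Origin under the middle of its dark wooden stock, blade along +x.
- offcut: Bystander: wood offcut, 140 x 50 x 40 mm, lying between the robot and the gauge. Origin under its centre.
- clamp: Bystander: steel bar clamp lying flat at the left, 300 mm long along x, 110 mm wide, 28 mm high. Origin under the middle of its bar.
Things that resemble listed ones, but are neither listed nor needed, are in the scene too. What is shaped like the dowel_b but pink is not meant.

How it is judged:
By the outcome, as a careful person would: the job done as asked, in the order asked, and still so for the second after the job is handed in, with the robot touching nothing.
It also fails if it takes over 67 s, if anything falls off the work surface, if the arm or the gripper's body presses on something with over 40 N, if the wrist force passes 120 N, or if a joint passes its speed limit or range.

## Working session

There is one attempt and no reset: what is moved stays moved. The work goes in short steps, Python scripts to look and compute and a tool call to move; the robot and the scene stay as the last step left them, time stands still between calls to the robot, and variables do not carry over. Pictures are saved under pics/ and viewed, and the job is handed in when it is done.

Besides the shell and the picture viewer there is one more tool, called after "Call:" as name([rows], argument=value, ...), one row to a line, values as JSON. jog_arm: Moves the arm, as the interface text tells. Its arguments: {"type":"object","properties":{"motion":{"type":"array","items":{"type":"array"}},"force":{"type":"number"}},"required":["motion"]}

```bash
mkdir -p pics; cat > h.py <<'E'
import numpy as np,cv2,pickle
from scipy.spatial.transform import Rotation as R
def grab(n,save):
    from bench import r
    f=r.grab_frame(n); pickle.dump(f,open(f'pics/{save}.pkl','wb'))
    cv2.imwrite(f'pics/{save}.png',f['image'][:,:,::-1]); return f
def load(s): return pickle.load(open(f'pics/{s}.pkl','rb'))
def cam(f):
    o=np.array(f['orientation'],float)
    return (R.from_rotvec(o) if o.size==3 else R.from_matrix(o)), np.array(f['xyz'])
def px(f,u,v,z=None,k=0):
    """pixel to world using depth, or plane z"""
    Rc,t=cam(f)
    d=np.array([(u-f['cx'])/f['fx'],(v-f['cy'])/f['fy'],1])
    if z is None:
        zz=f['range_z'][int(v)-k:int(v)+k+1,int(u)-k:int(u)+k+1]; zz=np.median(zz[zz>0])
        return t+Rc.apply(d*zz)
    w=Rc.apply(d); return t+w*(z-t[2])/w[2]
def cloud(f):
    Rc,t=cam(f); v,u=np.mgrid[0:480,0:640]; z=f['range_z']
    p=np.stack([(u-f['cx'])/f['fx']*z,(v-f['cy'])/f['fy']*z,z],-1)
    w=Rc.apply(p.reshape(-1,3)).reshape(480,640,3)+t; w[z<=0]=np.nan; return w
def proj(f,p):
    Rc,t=cam(f); c=Rc.inv().apply(np.array(p)-t); return c[...,:2]/c[...,2:]*[f['fx'],f['fy']]+[f['cx'],f['cy']]
def crop(s,u0,v0,u1,v1,k,name):
    im=load(s)['image'][v0:v1,u0:u1,::-1]; cv2.imwrite(f'pics/{name}.png',cv2.resize(im,None,fx=k,fy=k,interpolation=cv2.INTER_CUBIC))
E
python3 - <<'E'
from h import *
for n in ['scene','top','wrist']:
    f=grab(n,n+'0'); print(n,f['xyz'],f['orientation'],f['fx'],f['cx'],f['cy'])
from bench import r
print(r.get_obs(), r.tip_extent)
E
```

```text
scene [1.52676605 0.4018257  0.91645824] [-1.30603128 -2.03019227  1.03865141] 601.7056864023207 318.8851772191457 243.19038192175984
top [ 0.3155861  -0.0399894   1.34183368] [-2.13550829  2.12020955 -0.22920688] 469.34311678926935 314.5703599115205 230.0449210626418
wrist [0.17863515 0.6557058  0.37330482] [2.37531146 1.6005512  0.25376256] 408.27876334780007 320.0077608060608 244.59844153154947
{'clock': 0.15, 'joints': array([-1.29409457,  0.47763292,  0.02235724,  1.55619954, -0.01148203,
        1.10932125, -0.08307797]), 'qvel': array([ 0.00037393, -0.00184214, -0.00051943, -0.00191712, -0.00244731,
        0.00090596,  0.00065292]), 'tau': array([ 1.93633598e-03, -5.96925330e+01,  1.60980016e+00, -2.81491846e+01,
        1.26419871e-02,  6.45989217e-03,  1.40333663e-05]), 'tcp_pos': array([0.25323217, 0.62523724, 0.24954452]), 'orientation': array([-1.55106556,  0.30203505, -0.30179277]), 'contact_force': array([-0.06475289,  0.20657686, -0.69131781]), 'moment': array([ 0.04605979, -0.00470164,  0.03658346]), 'grip_width': 0.0855060579596907} 0.019
```

View pics/scene0.png

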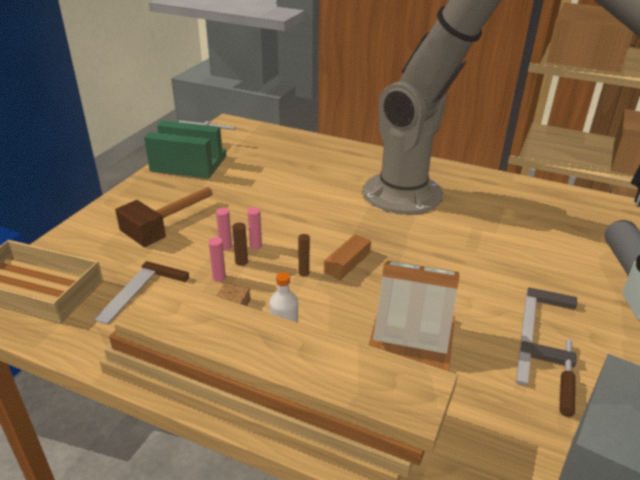

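View pics/top0.png

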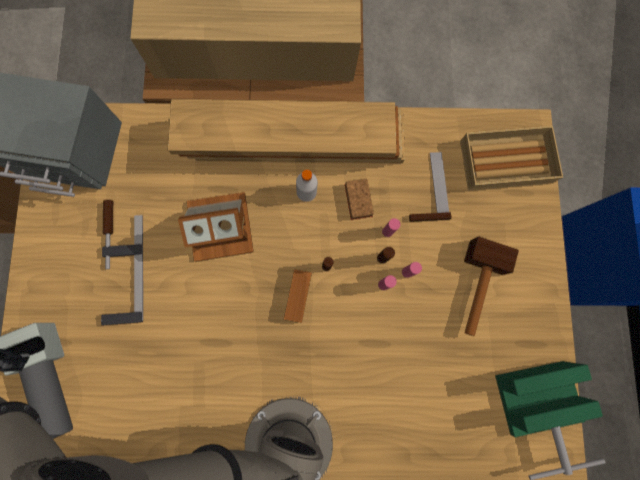

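View pics/wrist0.png

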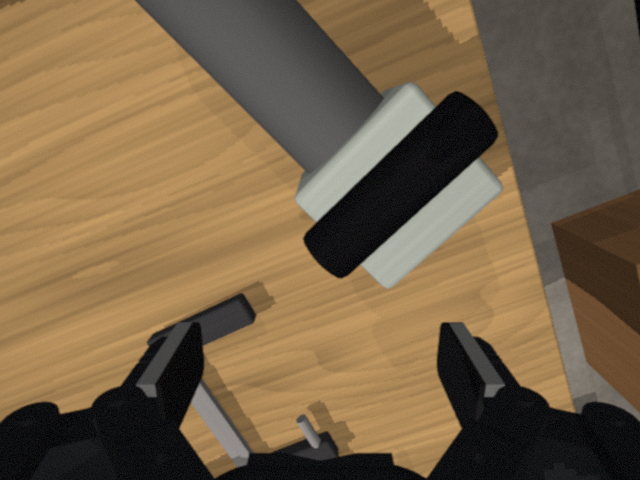

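The top view shows the gauge at (215,230) with its bores at (198,231) and (226,226). The dark dowels are at (328,264) and (386,255), and pink decoys stand around the second one.

```bash
python3 - <<'E'
from h import *
crop('top0',310,205,430,305,6,'c1'); crop('top0',170,185,260,265,8,'c2'); crop('scene0',190,190,390,340,4,'c3')
for s in ['top0','scene0']:
    f=load(s); w=cloud(f); hsv=cv2.cvtColor(f['image'],cv2.COLOR_RGB2HSV)
    m=(w[...,2]>0.02)&(w[...,2]<0.13)&(w[...,0]>0.3)&(w[...,0]<0.75)&(w[...,1]>-0.45)&(w[...,1]<0.1)
    n,l,st,c=cv2.connectedComponentsWithStats(m.astype(np.uint8))
    for i in range(1,n):
        if st[i,4]<30: continue
        q=w[l==i]; zt=np.percentile(q[:,2],95); top=q[q[:,2]>zt-0.012]
        print(s,c[i].round(),st[i,4],'zt',zt.round(4),'topmid',((top.min(0)+top.max(0))/2).round(4),'ext',np.ptp(top,0).round(4), np.median(hsv[l==i],0))
E
```

```text
top0 [306. 188.] 400 zt 0.1245 topmid [ 0.6908 -0.0398  0.1212] ext [0.0413 0.0491 0.0167] [ 14.  25. 111.]
top0 [359. 198.] 836 zt 0.0365 topmid [ 0.6706 -0.1948  0.0329] ext [0.1145 0.0778 0.0167] [ 14. 144. 132.]
top0 [391. 227.] 198 zt 0.1114 topmid [ 0.5768 -0.2773  0.1076] ext [0.0312 0.0304 0.0135] [173.  126.  157.5]
top0 [386. 255.] 191 zt 0.1115 topmid [ 0.4994 -0.2607  0.1078] ext [0.0318 0.0313 0.0164] [ 11. 172.  67.]
top0 [327. 264.] 123 zt 0.1116 topmid [ 0.4733 -0.1001  0.1069] ext [0.0268 0.0269 0.012 ] [ 11. 170.  69.]
top0 [412. 270.] 203 zt 0.1106 topmid [ 0.4595 -0.3315  0.1074] ext [0.0323 0.0313 0.0136] [173. 125. 169.]
top0 [297. 296.] 928 zt 0.0422 topmid [ 0.3884 -0.0194  0.0383] ext [0.1423 0.0732 0.0147] [ 13. 175. 132.]
top0 [387. 283.] 184 zt 0.1113 topmid [ 0.423  -0.2634  0.1077] ext [0.0294 0.0326 0.0126] [173.  124.5 177. ]
scene0 [254. 225.] 433 zt 0.1098 topmid [ 0.4273 -0.2603  0.106 ] ext [0.0339 0.0335 0.0161] [176. 116. 163.]
scene0 [219. 242.] 938 zt 0.1102 topmid [ 0.5196 -0.3032  0.1054] ext [0.1549 0.088  0.0142] [175. 117. 164.]
scene0 [239. 241.] 470 zt 0.11 topmid [ 0.5036 -0.2603  0.1057] ext [0.0367 0.0338 0.0147] [ 13. 151.  81.]
scene0 [303. 252.] 382 zt 0.1098 topmid [ 0.4787 -0.0981  0.105 ] ext [0.0315 0.0276 0.0142] [ 14. 151.  85.]
scene0 [347. 254.] 928 zt 0.0415 topmid [ 0.3928 -0.0176  0.0375] ext [0.1519 0.0745 0.0157] [ 14. 167. 155.]
scene0 [233. 293.] 459 zt 0.036 topmid [ 0.6461 -0.197   0.0314] ext [0.0581 0.0707 0.0147] [ 15. 142. 161.]
scene0 [284. 306.] 677 zt 0.1265 topmid [ 0.7024 -0.0398  0.1222] ext [0.0428 0.0439 0.0153] [ 16.  34. 169.]
```

View pics/c1.png

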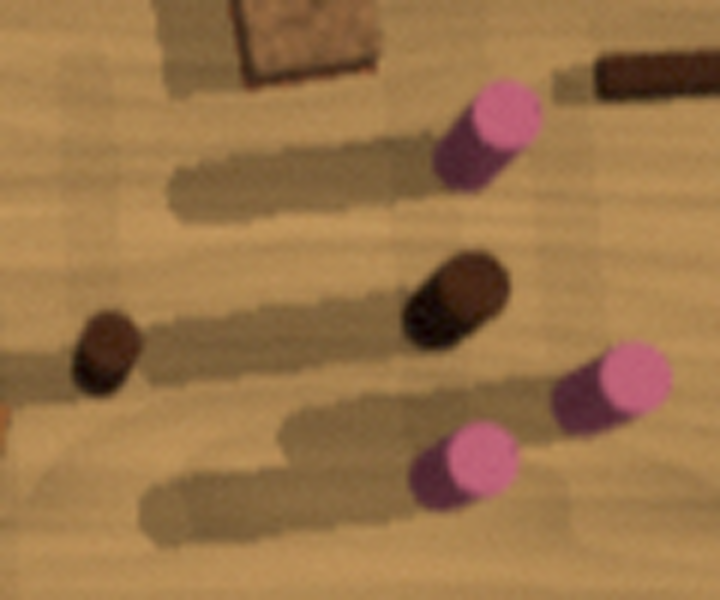

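View pics/c2.png

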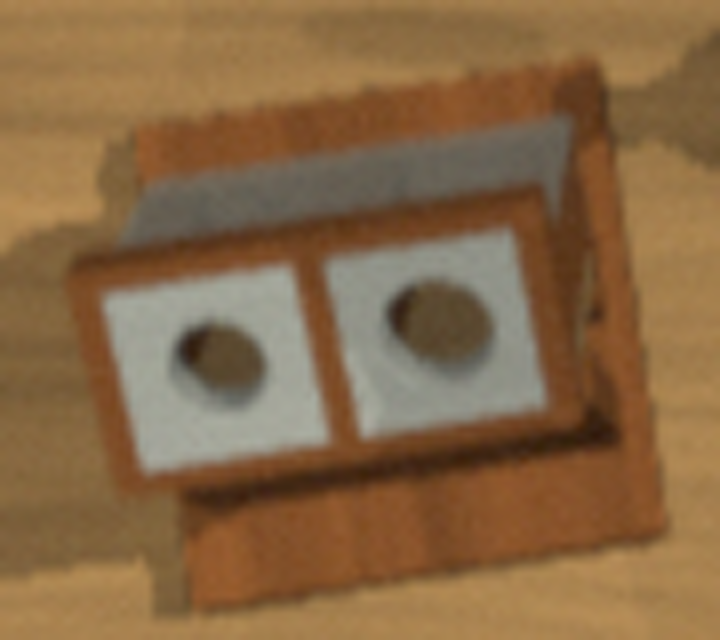

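View pics/c3.png

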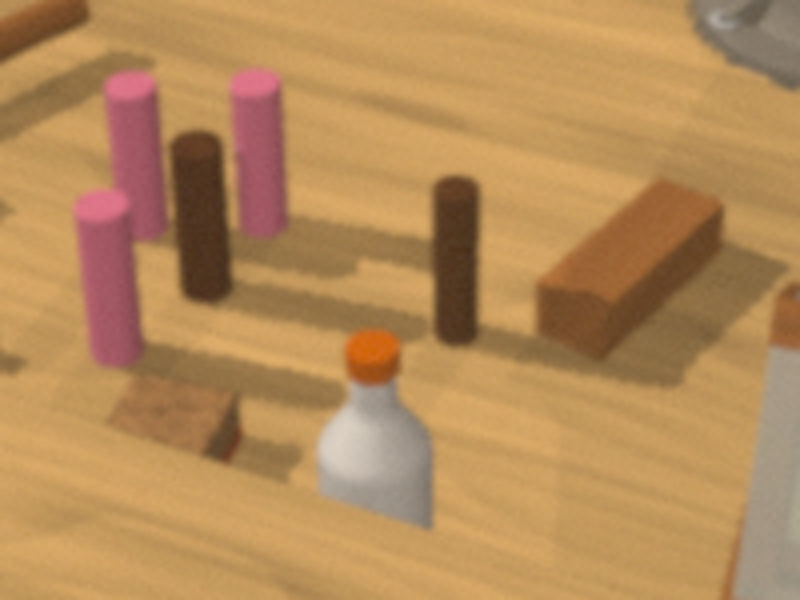

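```bash
python3 - <<'E'
from h import *
from scipy.optimize import least_squares
print(R.from_rotvec([-1.55106556,0.30203505,-0.30179277]).as_matrix().round(3))
# gauge fit: plane of plate
for s in ['top0','scene0']:
    f=load(s); w=cloud(f)
    m=(w[...,0]>0.4)&(w[...,0]<0.72)&(w[...,1]>0.05)&(w[...,1]<0.38)&(w[...,2]>0.1)&(w[...,2]<0.21)
    print(s,m.sum(), w[m].min(0),w[m].max(0))
    hsv=cv2.cvtColor(f['image'],cv2.COLOR_RGB2HSV)
    # white bush plates
    if s=='top0':
        g=m&(hsv[...,1]<70)&(hsv[...,2]>90)
        n,l,st,c=cv2.connectedComponentsWithStats(m.astype(np.uint8))
        P=w[m]
        for it in range(4):
            A=np.c_[P[:,:2],np.ones(len(P))]; k=np.linalg.lstsq(A,P[:,2],rcond=None)[0]
            e=P[:,2]-A@k; print(len(P),k,e.std()); P=P[abs(e)<max(2*e.std(),0.002)]
        nrm=np.array([-k[0],-k[1],1]);nrm/=np.linalg.norm(nrm);print(nrm,np.degrees(np.arccos(nrm[2])),'yaw',np.arctan2(-nrm[1],-nrm[0]))
        np.save('plane.npy',k)
        # pixel picks from c2 crop: bush square corners (left: tl,tr,br,bl), right; plate corners
        def ray(cu,cv):
            u=170+(cu+.5)/8-.5; v=185+(cv+.5)/8-.5
            Rc,t=cam(f); d=Rc.apply([(u-f['cx'])/f['fx'],(v-f['cy'])/f['fy'],1])
            a=(k@[t[0],t[1],1]-t[2])/(d[2]-k[:2]@d[:2]); return t+a*d
        L=[ray(*p) for p in [(103,295),(296,265),(329,440),(144,472)]]
        Q=[ray(*p) for p in [(324,264),(513,230),(546,407),(360,438)]]
        O=[ray(*p) for p in [(70,270),(545,188),(585,420),(122,493)]]
        for q in (L,Q,O):
            q=np.array(q); print('ctr',q.mean(0).round(4),'edges',[np.linalg.norm(q[i]-q[i-1]).round(4) for i in range(4)])
        a=np.mean(L,0)-np.mean(Q,0); print('sep',np.linalg.norm(a),'yaw',np.arctan2(-a[0],a[1]))
E
```

```text
[[ 0.927 -0.     0.375]
 [-0.375 -0.001  0.927]
 [ 0.    -1.    -0.001]]
top0 1922 [0.50353712 0.12332544 0.10006667] [0.62503167 0.28544773 0.19154883]
1922 [0.07374098 0.05373785 0.10881268] 0.020189894346544425
1766 [ 0.43847714  0.11007421 -0.09920277] 0.009176862609472428
1681 [ 0.48108527  0.08978173 -0.11700147] 0.005227805281681366
1583 [ 0.53018456  0.09358259 -0.14385639] 0.0032996899833570258
[-0.46682801 -0.08239956  0.88050095] 28.29714797676063 yaw 0.17470989939355358
ctr [0.5434 0.2362 0.1663] edges [np.float64(0.0595), np.float64(0.0608), np.float64(0.0586), np.float64(0.0594)]
ctr [0.5549 0.1678 0.166 ] edges [np.float64(0.0585), np.float64(0.0602), np.float64(0.0594), np.float64(0.06)]
ctr [0.5516 0.2006 0.1674] edges [np.float64(0.0749), np.float64(0.1503), np.float64(0.0777), np.float64(0.1488)]
sep 0.06929681333799127 yaw 0.1664444361765413
scene0 3648 [0.50568461 0.12587801 0.10001375] [0.63164189 0.28820614 0.18753488]
```

```bash
cat >> h.py <<'E'
import json
def plan(p0,rv0,p1,Rm1,g,n=None,cyl=False,dec=3,v=0.0405,w=7.0):
    """print rounded rows from pose0 to pose1"""
    R0=R.from_rotvec(rv0); R1=R.from_matrix(Rm1); p0=np.array(p0);p1=np.array(p1)
    dr=(R0.inv()*R1).as_rotvec()
    c=lambda p:np.array([np.hypot(p[0],p[1]),np.arctan2(p[1],p[0]),p[2]])
    if cyl:
        a,b=c(p0),c(p1); L=np.linalg.norm([(b-a)[0],(b-a)[1]*max(a[0],b[0]),(b-a)[2]])
        path=lambda s:(lambda q:np.array([q[0]*np.cos(q[1]),q[0]*np.sin(q[1]),q[2]]))(a+s*(b-a))
    else:
        L=np.linalg.norm(p1-p0); path=lambda s:p0+s*(p1-p0)
    if n is None: n=int(max(1,np.ceil(max(L/v,np.degrees(np.linalg.norm(dr))/w))))
    p,Rc=p0.copy(),R0; rows=[]
    for i in range(1,n+1):
        s=i/n; tp=path(s); tR=R0*R.from_rotvec(dr*s)
        d=np.round(Rc.inv().apply(tp-p),dec); t=np.round(np.degrees((Rc.inv()*tR).as_rotvec()),1)
        rows.append([g,(d+0.).tolist(),(t+0.).tolist()]); p=p+Rc.apply(d); Rc=Rc*R.from_rotvec(np.radians(t))
    for i in range(0,n,10): print(json.dumps(rows[i:i+10]))
    print('n',n,'end',p.round(4),'err deg',np.degrees((Rc.inv()*R1).magnitude()).round(2)); return p,Rc.as_rotvec()
def down(jaw):
    a=np.radians(jaw); z=np.array([np.cos(a),np.sin(a),0]); y=np.array([0,0,-1.]); return np.c_[np.cross(y,z),y,z]
def obs():
    from bench import r
    o=r.get_obs(); return o
E
python3 - <<'E'
from h import *
f=load('top0')
for cu,cv in [(475,287),(112,340)]: print(px(f,310+(cu+.5)/6-.5,205+(cv+.5)/6-.5,0.11))
# axis by fit: project circles top for hypoth centres overlay
o=obs()
plan(o['tcp_pos'],o['orientation'],[0.5005,-0.2605,0.22],down(-75),1,cyl=True)
E
```

```text
[ 0.50000454 -0.26155545  0.11      ]
[ 0.47510742 -0.10051865  0.11      ]
[[1, [0.04, 0.001, -0.005], [0.0, 5.1, 0.0]], [1, [0.04, 0.001, -0.004], [0.0, 5.1, 0.0]], [1, [0.039, 0.001, -0.003], [0.0, 5.1, 0.0]], [1, [0.04, 0.001, -0.001], [0.0, 5.1, 0.0]], [1, [0.039, 0.001, -0.001], [0.0, 5.1, 0.0]], [1, [0.039, 0.001, 0.001], [0.0, 5.1, 0.0]], [1, [0.039, 0.002, 0.001], [0.0, 5.1, 0.0]], [1, [0.038, 0.001, 0.003], [0.0, 5.1, 0.0]], [1, [0.038, 0.001, 0.004], [0.0, 5.1, 0.0]], [1, [0.038, 0.001, 0.005], [0.0, 5.2, 0.0]]]
[[1, [0.038, 0.001, 0.007], [0.0, 5.1, 0.0]], [1, [0.037, 0.001, 0.007], [0.0, 5.1, 0.0]], [1, [0.036, 0.001, 0.008], [0.0, 5.1, 0.0]], [1, [0.036, 0.001, 0.009], [0.0, 5.1, 0.0]], [1, [0.036, 0.001, 0.01], [0.0, 5.1, 0.0]], [1, [0.035, 0.001, 0.011], [0.0, 5.1, 0.1]], [1, [0.034, 0.001, 0.012], [0.0, 5.1, 0.0]], [1, [0.034, 0.001, 0.013], [0.0, 5.1, 0.0]], [1, [0.033, 0.002, 0.014], [0.0, 5.1, 0.0]], [1, [0.033, 0.001, 0.015], [0.0, 5.1, 0.0]]]
[[1, [0.032, 0.001, 0.015], [0.0, 5.1, 0.0]], [1, [0.031, 0.001, 0.016], [0.0, 5.1, 0.0]], [1, [0.031, 0.001, 0.017], [0.0, 5.1, 0.0]], [1, [0.03, 0.001, 0.018], [0.0, 5.1, 0.0]], [1, [0.029, 0.001, 0.019], [0.0, 5.1, 0.0]], [1, [0.028, 0.001, 0.019], [0.0, 5.1, 0.0]], [1, [0.028, 0.001, 0.02], [0.0, 5.1, 0.0]], [1, [0.027, 0.001, 0.021], [0.0, 5.2, 0.0]]]
n 28 end [ 0.5005 -0.261   0.2199] err deg 0.05
```

Call:
jog_arm([
  [1,[0.04,0,-0.005],[0.0,5.1,0.0]],
  [1,[0.04,0,-0.004],[0.0,5.1,0.0]],
  [1,[0.039,0,-0.003],[0.0,5.1,0.0]],
  [1,[0.04,0,-0.001],[0.0,5.1,0.0]],
  [1,[0.039,0,-0.001],[0.0,5.1,0.0]],
  [1,[0.039,0,0.001],[0.0,5.1,0.0]],
  [1,[0.039,0,0.001],[0.0,5.1,0.0]],
  [1,[0.038,0,0.003],[0.0,5.1,0.0]],
  [1,[0.038,0,0.004],[0.0,5.1,0.0]],
  [1,[0.038,0,0.005],[0.0,5.2,0.0]],
])

```text
clock: 0.98
tcp_pos: [0.5281, 0.3528, 0.25]
orientation: [-1.333, 0.993, -0.993]
contact_force: [1.6, 0.4, -0.0]
grip_width: 0.0858
```

Call:
jog_arm([
  [1,[0.038,0,0.007],[0.0,5.1,0.0]],
  [1,[0.037,0,0.007],[0.0,5.1,0.0]],
  [1,[0.036,0,0.008],[0.0,5.1,0.0]],
  [1,[0.036,0,0.009],[0.0,5.1,0.0]],
  [1,[0.036,0,0.01],[0.0,5.1,0.0]],
  [1,[0.035,0,0.011],[0.0,5.1,0]],
  [1,[0.034,0,0.012],[0.0,5.1,0.0]],
  [1,[0.034,0,0.013],[0.0,5.1,0.0]],
  [1,[0.033,0,0.014],[0.0,5.1,0.0]],
  [1,[0.033,0,0.015],[0.0,5.1,0.0]],
])

```text
clock: 1.82
tcp_pos: [0.596, -0.004, 0.2502]
orientation: [-0.863, 1.636, -1.636]
contact_force: [0.3, 0.7, 0.6]
grip_width: 0.0854
```

Call:
jog_arm([
  [1,[0.032,0.003,0.015],[0.0,5.1,0.0]],
  [1,[0.031,0.003,0.016],[0.0,5.1,0.0]],
  [1,[0.031,0.003,0.017],[0.0,5.1,0.0]],
  [1,[0.03,0.004,0.018],[0.0,5.1,0.0]],
  [1,[0.029,0.004,0.019],[0.0,5.1,0.0]],
  [1,[0.028,0.004,0.019],[0.0,5.1,0.0]],
  [1,[0.028,0.004,0.02],[0.0,5.1,0.0]],
  [1,[0.027,0.005,0.021],[0.0,5.2,0.0]],
  [1,[0,0,0],[0,0,0]],
])

```text
clock: 2.57
tcp_pos: [0.4952, -0.2671, 0.2199]
orientation: [-0.262, 2.089, -2.094]
contact_force: [-0.7, -0.0, -0.1]
grip_width: 0.0854
```

```bash
python3 - <<'E'
from h import *
o=obs(); print(o['joints'].round(2),o['tcp_pos'])
f=grab('wrist','w1'); print(proj(f,[[0.5005,-0.2605,0.11],[0.475,-0.1,0.11]]))
print(f['xyz'])
w=cloud(f); m=(abs(w[...,2]-0.11)<0.004)
n,l,st,c=cv2.connectedComponentsWithStats(m.astype(np.uint8))
for i in range(1,n):
    if st[i,4]>200: q=w[l==i]; print(c[i].round(1),st[i,4],((q.min(0)+q.max(0))/2).round(4),np.ptp(q,0).round(4),q.mean(0).round(4))
plan(o['tcp_pos'],o['orientation'],[0.5005,-0.2605,0.08],down(-75),0.9)
E
```

```text
[-0.24  0.42  0.82  1.9  -0.36  0.98 -0.59] [ 0.49517413 -0.26706901  0.21994786]
[[310.92231328 238.36668588]
 [ 35.46447631 215.40118511]]
[ 0.57378863 -0.24702035  0.34360155]
[379.  109.8] 2935 [ 0.5804 -0.2792  0.1095] [0.0324 0.0328 0.0064] [ 0.5806 -0.2791  0.1102]
[ 39.5 211.7] 1812 [ 0.4768 -0.101   0.1093] [0.0281 0.0286 0.0065] [ 0.4778 -0.1022  0.1099]
[314.9 234.6] 2239 [ 0.5026 -0.2625  0.1092] [0.0326 0.0328 0.0063] [ 0.5034 -0.2623  0.1102]
[405.7 317.7] 1881 [ 0.4622 -0.3328  0.1092] [0.0331 0.0327 0.0064] [ 0.4633 -0.3321  0.1103]
[289.9 342.7] 1779 [ 0.4262 -0.2642  0.1094] [0.0329 0.0327 0.0068] [ 0.4274 -0.2641  0.1102]
[[0.9, [-0.002, 0.035, -0.001], [0.0, -0.2, 0.0]], [0.9, [-0.002, 0.035, -0.002], [-0.1, -0.2, 0.1]], [0.9, [-0.001, 0.035, -0.001], [0.0, -0.3, 0.0]], [0.9, [-0.002, 0.035, -0.001], [0.0, -0.2, 0.1]]]
n 4 end [ 0.5004 -0.2607  0.0799] err deg 0.03
```

View pics/w1.png

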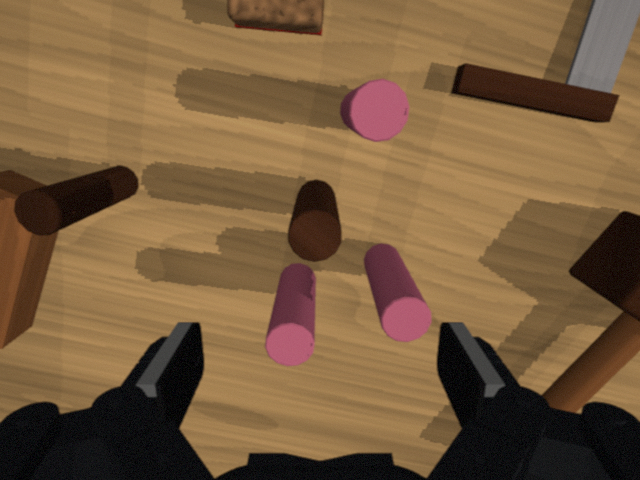

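The wrist view shows the thick dowel's top (32.6 mm across) at (315,235) and the thin one (28 mm) at (39,212). The pink dowels stay clear of the jaws. I'll descend.

Call:
jog_arm([
  [0.9,[-0.002,0.035,-0.001],[0,-0.2,0]],
  [0.9,[-0.002,0.035,-0.001],[0,-0.2,0]],
  [0.9,[-0.002,0.035,0],[0,-0.3,0]],
  [0.9,[-0.002,0.035,-0.001],[0,-0.2,0]],
  [0.9,[0,0,0],[0,0,0]],
])

```text
clock: 3.03
tcp_pos: [0.505, -0.2517, 0.0745]
orientation: [-0.302, 2.081, -2.069]
contact_force: [-0.5, 1.4, 0.1]
grip_width: 0.0769
```

```bash
python3 - <<'E'
from h import *
o=obs(); print(o['tcp_pos'],o['contact_force']); Rt=R.from_rotvec(o['orientation'])
print('dowel in tool',Rt.inv().apply(np.array([0.501,-0.262,0.08])-o['tcp_pos']))
f=grab('wrist','w2'); w=cloud(f); m=(abs(w[...,2]-0.11)<0.004)
n,l,st,c=cv2.connectedComponentsWithStats(m.astype(np.uint8))
for i in range(1,n):
    if st[i,4]>200: q=w[l==i]; print(c[i].round(1),st[i,4],((q.min(0)+q.max(0))/2).round(4),np.ptp(q,0).round(4))
E
```

```text
[ 0.504996   -0.25171944  0.07447727] [-0.50846937  1.35142302  0.12468953]
dowel in tool [ 0.0067255  -0.00553087  0.00873702]
[533.9 181.4] 18175 [ 0.5804 -0.2789  0.1094] [0.0327 0.0337 0.0068]
[131.3 396. ] 1368 [ 0.501  -0.2022  0.11  ] [0.0131 0.0226 0.008 ]
[510.8 397.4] 1497 [ 0.5275 -0.2966  0.11  ] [0.0092 0.0256 0.008 ]
[353.2 424.4] 7229 [ 0.5067 -0.262   0.1091] [0.0259 0.0329 0.0061]
[573.5 397.1] 209 [ 0.5344 -0.3107  0.1119] [0.0034 0.01   0.0041]
```

View pics/w2.png

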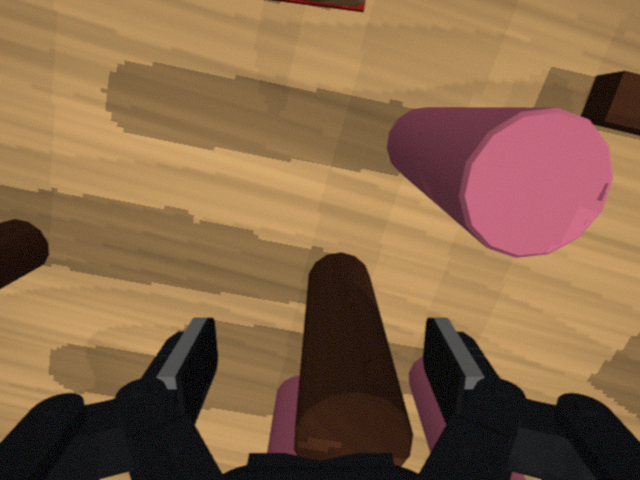

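Call:
jog_arm([
  [0.9,[0,0,0],[0,0,0]],
  [0.9,[0,0,0],[0,0,0]],
])

```text
clock: 3.25
tcp_pos: [0.5089, -0.2562, 0.0824]
orientation: [-0.286, 2.07, -2.074]
contact_force: [0.1, 1.0, 0.3]
grip_width: 0.0768
```

```bash
python3 - <<'E'
from h import *
o=obs(); print(o['tcp_pos'],o['qvel'].round(3)); Rt=R.from_rotvec(o['orientation'])
print(Rt.as_matrix().round(3))
print('dowel in tool',Rt.inv().apply(np.array([0.5015,-0.262,0.08])-o['tcp_pos']))
E
```

```text
[ 0.50892702 -0.25622216  0.08243562] [-0.001 -0.012  0.007 -0.001 -0.006 -0.005  0.004]
[[-0.962  0.003  0.273]
 [-0.273 -0.001 -0.962]
 [-0.003 -1.     0.002]]
dowel in tool [0.0087298  0.00241977 0.00352303]
```

Call:
jog_arm([
  [0.9,[0.004,0.001,0.002],[0,0,0]],
  [0.9,[0.005,0.001,0.002],[0,0,0]],
  [0.9,[0,0,0],[0,0,0]],
  [0.9,[0,0,0],[0,0,0]],
  [0.9,[0,0,0],[0,0,0]],
])

```text
clock: 3.67
tcp_pos: [0.5001, -0.262, 0.0787]
orientation: [-0.287, 2.073, -2.073]
contact_force: [-0.0, 0.3, 0.6]
grip_width: 0.0765
```

```bash
python3 - <<'E'
from h import *
o=obs(); print(o['tcp_pos'],o['qvel'].round(3)); Rt=R.from_rotvec(o['orientation'])
print('dowel in tool',Rt.inv().apply(np.array([0.5015,-0.262,0.08])-o['tcp_pos']))
grab('wrist','w3')
E
```

```text
[ 0.50009581 -0.26197449  0.07871994] [-0.003  0.006 -0.007 -0.004 -0.001  0.001  0.001]
dowel in tool [-0.0013449  -0.00127904  0.00040777]
```

View pics/w3.png

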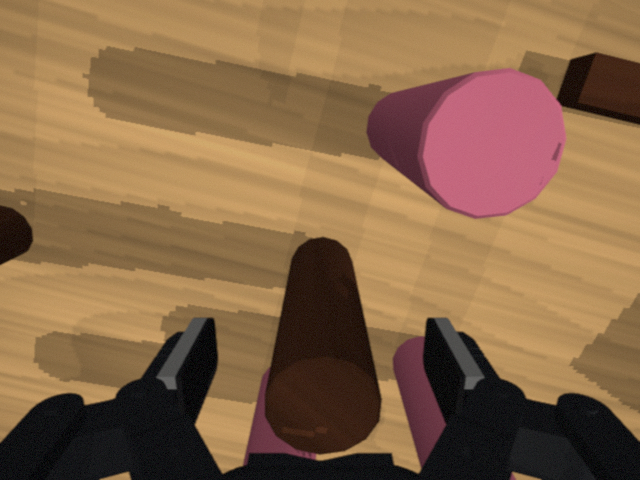

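The thick dowel is centred between the jaws, with its top at about (323,405). I'll close the gripper, then lift.

Call:
jog_arm([
  [0,[0,0,0],[0,0,0]],
  [0,[0,0,0],[0,0,0]],
  [0,[0,0,0],[0,0,0]],
  [0,[0,0,0],[0,0,0]],
  [0,[0,0,0],[0,0,0]],
  [0,[0,0,0],[0,0,0]],
], force=50)

```text
clock: 4.22
tcp_pos: [0.5001, -0.2618, 0.0783]
orientation: [-0.289, 2.073, -2.073]
contact_force: [-0.3, 0.5, 1.4]
grip_width: 0.0314
```

```bash
python3 - <<'E'
from h import *
o=obs(); print(o['tcp_pos'],o['grip_width'],o['contact_force'])
yaw=0.168
gx=np.array([np.cos(yaw),np.sin(yaw),0]); gy=np.array([-np.sin(yaw),np.cos(yaw),0])
ax=0.5*gx+np.array([0,0,-0.866])
mR=np.array([0.5549,0.1678,0.168]); 
for nm,z in (('A',-gy),('B',gy)):
    Rm=np.c_[np.cross(ax,z),ax,z]; print(nm,Rm.round(3))
Rm=np.c_[np.cross(ax,-gy),ax,-gy]
# lift first
p,rv=plan(o['tcp_pos'],o['orientation'],[0.497,-0.255,0.30],R.from_rotvec(o['orientation']).as_matrix(),0)
tgt=mR-ax*(0.08+0.04)
print(tgt)
plan(p,rv,tgt,Rm,0,cyl=True,v=0.036,w=6)
E
```

```text
[ 0.50009016 -0.26184513  0.07834507] 0.03138867824302697 [-0.31732055  0.51090446  1.43469564]
A [[-0.854  0.493  0.167]
 [-0.145  0.084 -0.986]
 [-0.5   -0.866 -0.   ]]
B [[ 0.854  0.493 -0.167]
 [ 0.145  0.084  0.986]
 [ 0.5   -0.866  0.   ]]
[[0, [0.0, -0.037, -0.001], [0.0, 0.0, 0.0]], [0, [0.0, -0.037, -0.001], [0.0, 0.0, 0.0]], [0, [0.001, -0.037, -0.002], [0.0, 0.0, 0.0]], [0, [0.0, -0.037, -0.001], [0.0, 0.0, 0.0]], [0, [0.0, -0.037, -0.001], [0.0, 0.0, 0.0]], [0, [0.0, -0.037, -0.001], [0.0, 0.0, 0.0]]]
n 6 end [ 0.4972 -0.2554  0.3003] err deg 0.0
[0.49574473 0.15776735 0.27192   ]
[[0, [-0.02, 0.002, -0.027], [0.1, 0.5, 2.3]], [0, [-0.018, 0.003, -0.029], [0.1, 0.4, 2.3]], [0, [-0.015, 0.003, -0.029], [0.2, 0.5, 2.3]], [0, [-0.014, 0.004, -0.03], [0.1, 0.5, 2.3]], [0, [-0.011, 0.004, -0.031], [0.1, 0.4, 2.3]], [0, [-0.008, 0.004, -0.031], [0.2, 0.5, 2.3]], [0, [-0.007, 0.003, -0.032], [0.1, 0.5, 2.3]], [0, [-0.004, 0.003, -0.032], [0.1, 0.4, 2.3]], [0, [-0.002, 0.003, -0.033], [0.1, 0.5, 2.3]], [0, [0.001, 0.002, -0.032], [0.2, 0.5, 2.4]]]
[[0, [0.002, 0.001, -0.031], [0.1, 0.4, 2.3]], [0, [0.005, 0.0, -0.032], [0.1, 0.5, 2.3]], [0, [0.006, -0.001, -0.031], [0.1, 0.5, 2.3]]]
n 13 end [0.4956 0.1578 0.2723] err deg 0.05
```

Call:
jog_arm([
  [0,[0,-0.02,0],[0,0,0]],
  [0,[0,-0.035,-0.002],[0,0,0]],
  [0,[0,-0.037,-0.002],[0,0,0]],
  [0,[0,-0.037,-0.002],[0,0,0]],
  [0,[0,-0.037,-0.001],[0,0,0]],
  [0,[0,-0.037,0],[0,0,0]],
  [0,[0,-0.02,0],[0,0,0]],
])

```text
clock: 4.8
tcp_pos: [0.4988, -0.2561, 0.3052]
orientation: [-0.283, 2.07, -2.074]
contact_force: [0.7, -0.7, -1.2]
grip_width: 0.0311
```

Call:
jog_arm([
  [0,[-0.02,0.002,-0.027],[0.1,0.5,2.3]],
  [0,[-0.018,0.003,-0.029],[0.1,0.4,2.3]],
  [0,[-0.015,0.003,-0.029],[0.2,0.5,2.3]],
  [0,[-0.014,0.004,-0.03],[0.1,0.5,2.3]],
  [0,[-0.011,0.004,-0.031],[0.1,0.4,2.3]],
  [0,[-0.008,0.004,-0.031],[0.2,0.5,2.3]],
  [0,[-0.007,0.003,-0.032],[0.1,0.5,2.3]],
  [0,[-0.004,0.003,-0.032],[0.1,0.4,2.3]],
  [0,[-0.002,0.003,-0.033],[0.1,0.5,2.3]],
  [0,[0.001,0.002,-0.032],[0.2,0.5,2.4]],
])

```text
clock: 5.63
tcp_pos: [0.525, 0.0696, 0.2795]
orientation: [0.21, 1.952, -1.884]
contact_force: [0.7, -0.9, -1.4]
grip_width: 0.031
```

Call:
jog_arm([
  [0,[0.002,0.001,-0.031],[0.1,0.4,2.3]],
  [0,[0.005,0.0,-0.032],[0.1,0.5,2.3]],
  [0,[0.006,-0.001,-0.02],[0.1,0.5,2.3]],
  [0,[0,0,0],[0,0,0]],
  [0,[0,0,0],[0,0,0]],
  [0,[0,0,0],[0,0,0]],
  [0,[0,0,0],[0,0,0]],
])

```text
clock: 6.22
tcp_pos: [0.5014, 0.1397, 0.2738]
orientation: [0.335, 1.908, -1.829]
contact_force: [-0.1, -0.3, -1.8]
grip_width: 0.0312
```

```bash
python3 - <<'E'
from h import *
o=obs(); print(o['joints'].round(2),o['tcp_pos'],o['qvel'].round(3),o['grip_width'])
grab('wrist','w4'); grab('top','t4');grab('scene','s4')
crop('top0' and 't4',170,175,270,275,6,'c4'); crop('s4',330,190,490,370,4,'c5')
E
```

```text
[-1.02 -0.06  0.53  2.27  0.43  0.47 -2.23] [0.50135521 0.13967532 0.2737507 ] [ 0.     0.006  0.001 -0.002  0.005 -0.003 -0.01 ] 0.03121141176455141
```

View pics/w4.png

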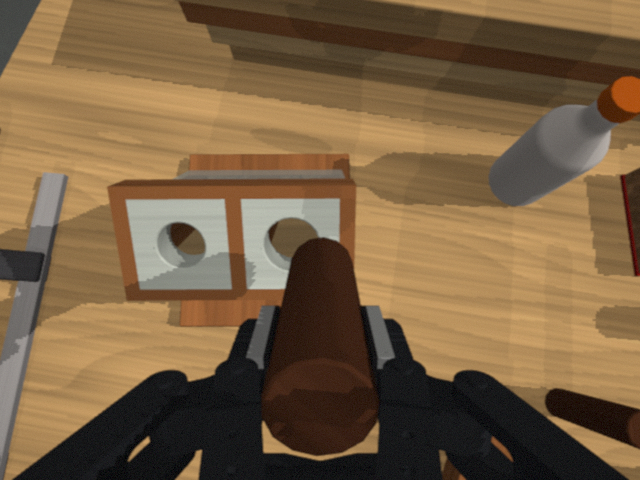

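View pics/t4.png

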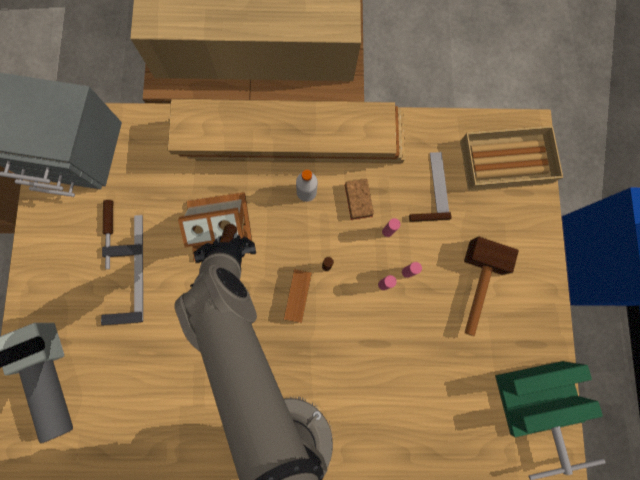

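View pics/s4.png

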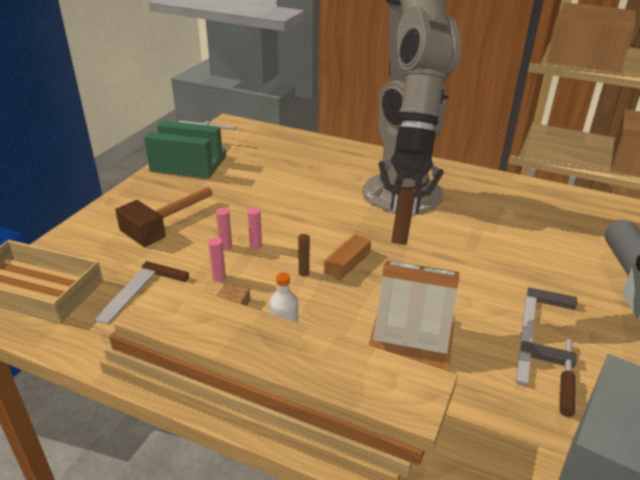

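The wrist view shows the plate with the left mouth at (182,243), about 52 px wide, and the right at (292,240), about 57 px wide. The dowel is in line with the tool, its lower end at (322,245). The right mouth looks wider. I'll measure both precisely.

```bash
cat >> h.py <<'E'
from scipy.optimize import least_squares
def cyl_fit(s,o,rad,ylo=0.022,yhi=0.075):
    f=load(s); w=cloud(f); Rt=R.from_rotvec(o['orientation'])
    q=Rt.inv().apply(w.reshape(-1,3)-o['tcp_pos']); 
    m=(q[:,1]>ylo)&(q[:,1]<yhi)&(np.hypot(q[:,0],q[:,2])<0.03); q=q[m]
    def res(a): 
        dx=q[:,0]-a[0]-a[2]*(q[:,1]-0.08); dz=q[:,2]-a[1]-a[3]*(q[:,1]-0.08); return np.hypot(dx,dz)-rad
    for it in range(2):
        k=least_squares(res,[0,0,0,0],loss='soft_l1',f_scale=0.001); q=q[abs(res(k.x))<0.003]
    return k.x.round(4),len(q),np.abs(res(k.x)).mean().round(4)
E
python3 - <<'E'
from h import *
o=obs()
for s in ['w4','s4','t4']:
    try: print(s,'tip offset x,z in tool and slopes',cyl_fit(s,o,0.0165))
    except Exception as e: print(s,e)
f=load('w4'); im=f['image'][180:310,100:370,::-1]; cv2.imwrite('pics/c6.png',cv2.resize(im,None,fx=2.9,fy=2.9,interpolation=cv2.INTER_CUBIC))
w=cloud(f); hsv=cv2.cvtColor(f['image'],cv2.COLOR_RGB2HSV)
m=(hsv[...,1]<60)&(hsv[...,2]>100)&(w[...,2]>0.12)&(w[...,2]<0.21)&(w[...,1]>0.1)&(w[...,1]<0.3)
P=w[m]; print(len(P))
for it in range(4):
    A=np.c_[P[:,:2],np.ones(len(P))]; k=np.linalg.lstsq(A,P[:,2],rcond=None)[0]; e=P[:,2]-A@k; P=P[abs(e)<0.003] if it else P[abs(e)<0.01]
n=np.array([-k[0],-k[1],1]);n/=np.linalg.norm(n);print(len(P),e.std(),n,'tilt',np.degrees(np.arccos(n[2])),'yaw',np.arctan2(-n[1],-n[0]))
np.save('plane2.npy',k)
E
```

```text
w4 tip offset x,z in tool and slopes (array([-0.0019,  0.0014,  0.0009,  0.0102]), 2658, np.float64(0.0002))
s4 tip offset x,z in tool and slopes (array([-0.0006, -0.0003,  0.0009,  0.013 ]), 378, np.float64(0.0011))
t4 tip offset x,z in tool and slopes (array([0.0008, 0.0002, 0.0003, 0.0151]), 91, np.float64(0.0004))
12591
11529 0.0007783491215171673 [-0.49230979 -0.08424716  0.86633336] tilt 29.964692428430865 yaw 0.16948463757600277
```

View pics/c6.png

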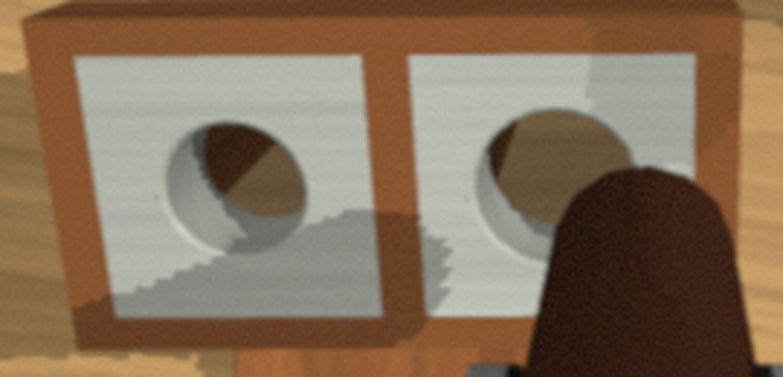

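```bash
python3 - <<'E'
from h import *
o=obs(); f=load('w4'); k=np.load('plane2.npy'); Rc,t=cam(f)
def ray(cu,cv):
    u=100+(cu+.5)/2.9-.5; v=180+(cv+.5)/2.9-.5
    d=Rc.apply([(u-f['cx'])/f['fx'],(v-f['cy'])/f['fy'],1]); a=(k@[t[0],t[1],1]-t[2])/(d[2]-k[:2]@d[:2]); return t+a*d
L=np.array([ray(*p) for p in [(74,57),(362,55),(383,317),(114,318)]])
Q=np.array([ray(*p) for p in [(408,54),(695,54),(428,317)]])
print('L',L.mean(0),[np.linalg.norm(L[i]-L[i-1]).round(4) for i in range(4)])
mR=(Q[1]+Q[2])/2; mL=L.mean(0); print('R',mR,np.linalg.norm(Q[0]-Q[1]),np.linalg.norm(Q[0]-Q[2]),'sep',np.linalg.norm(mR-mL), 'yaw',np.arctan2(-(mL-mR)[0],(mL-mR)[1]))
# bore width along y in image: left edges (165..307)at rows~187; ellipse check
print('left bore width',np.linalg.norm(ray(165,180)-ray(307,195)),'right left-edge to..',np.linalg.norm(ray(475,185)-ray(636,165)))
Rt=R.from_rotvec(o['orientation'])
a=[-0.0019,0.0014,0.0009,0.0102]
tip=o['tcp_pos']+Rt.apply([a[0],0.0783,a[1]]); d=Rt.apply([a[2],1,a[3]]); d/=np.linalg.norm(d)
yaw=0.1695; ax=np.array([0.5*np.cos(yaw),0.5*np.sin(yaw),-0.866])
print('tip',tip,'axis',d,'want',ax,'ang',np.degrees(np.arccos(d@ax)))
e=mR-tip; print('along',e@ax,'lateral tool',Rt.inv().apply(e))
print('rot needed in tool deg',np.degrees(Rt.inv().apply(np.cross(d,ax))))
E
```

```text
L [0.54453059 0.23598942 0.16804685] [np.float64(0.06), np.float64(0.0603), np.float64(0.0602), np.float64(0.0607)]
R [0.55645395 0.16678087 0.16809228] 0.06014285598269881 0.060469430678391785 sep 0.07022813352291829 yaw 0.17060676534488878
left bore width 0.030655373712258786 right left-edge to.. 0.03530567604381649
tip [0.54118903 0.14519741 0.20650513] axis [ 0.48641365  0.07048786 -0.87088071] want [ 0.49283462  0.08434477 -0.866     ] ang 0.9941628685325493
along 0.04260906130272922 lateral tool [ 0.0026662   0.042591   -0.01879652]
rot needed in tool deg [-0.72129716 -0.00515248  0.56878907]
```

Call:
jog_arm([
  [0,[0.001,0.008,-0.005],[-0.2,0,0.2]],
  [0,[0.001,0.008,-0.005],[-0.2,0,0.2]],
  [0,[0.001,0.008,-0.005],[-0.2,0,0.2]],
  [0,[0.0005,0.006,-0.003],[-0.1,0,0]],
  [0,[0,0,0],[0,0,0]],
  [0,[0,0,0],[0,0,0]],
  [0,[0,0,0],[0,0,0]],
  [0,[0,0,0],[0,0,0]],
])

```text
clock: 7.03
tcp_pos: [0.5096, 0.1604, 0.2463]
orientation: [0.339, 1.913, -1.808]
contact_force: [-0.2, -0.5, -0.4]
grip_width: 0.031
```

```bash
cat > chk.py <<'E'
from h import *
import sys
name,rad,side,prot=sys.argv[1],float(sys.argv[2]),sys.argv[3],float(sys.argv[4])
o=obs(); print(o['tcp_pos'],o['contact_force'].round(1),o['qvel'].round(3)); f=grab('wrist',name)
x,n,e=cyl_fit(name,o,rad,yhi=prot-0.004); print('cyl',x,n,e)
Rt=R.from_rotvec(o['orientation'])
x0=x[0]+x[2]*(prot-0.08); z0=x[1]+x[3]*(prot-0.08)
tip=o['tcp_pos']+Rt.apply([x0,prot,z0]); d=Rt.apply([x[2],1,x[3]]); d/=np.linalg.norm(d)
yaw=0.170; ax=np.array([0.5*np.cos(yaw),0.5*np.sin(yaw),-0.866])
m=np.array({'R':[0.55645,0.16678,0.16809],'L':[0.54453,0.23599,0.16805]}[side])
E=m-tip; al=E@ax; lat=E-al*ax
dl=Rt.inv().apply(E-d*(E@d)/1)  # along the dowel's own axis
w=Rt.inv().apply(np.cross(d,ax)); 
sh=Rt.inv().apply(lat)-np.cross(w,[0,prot,0])
print('along',al.round(4),'lateral tool',Rt.inv().apply(lat).round(4),'rot deg',np.degrees(w).round(2),'shift w/ rot',sh.round(4))
E
python3 chk.py w5 0.0165 R 0.0783
```

```text
[0.50957141 0.16043871 0.24629184] [-0.2 -0.5 -0.4] [-0.001 -0.    -0.002  0.002  0.    -0.003  0.   ]
cyl [-0.0019  0.0011  0.0008  0.0103] 2643 0.0002
along 0.0131 lateral tool [ 0.0002 -0.      0.0014] rot deg [ 0.02  0.   -0.06] shift w/ rot [ 0.0001 -0.      0.0014]
```

View pics/w5.png

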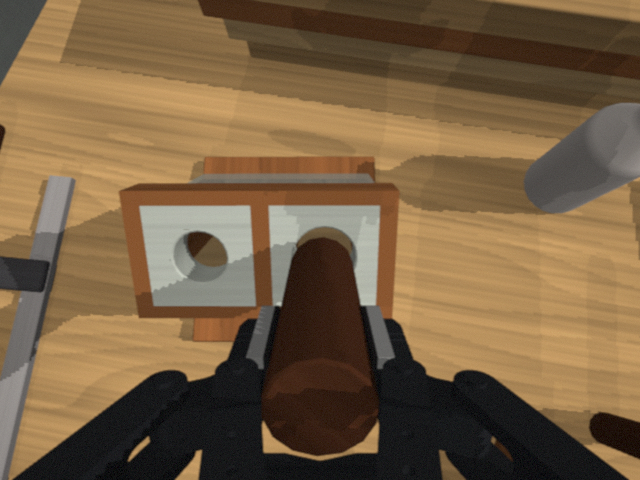

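Call:
jog_arm([
  [0,[0,0.003,0.0015],[0,0,0]],
  [0,[0,0.004,0],[0,0,0]],
  [0,[0,0.004,0],[0,0,0]],
  [0,[0,0.004,0],[0,0,0]],
  [0,[0,0.003,0],[0,0,0]],
  [0,[0,0.002,0],[0,0,0]],
  [0,[0,0.002,0],[0,0,0]],
  [0,[0,0,0],[0,0,0]],
])

```text
clock: 7.75
tcp_pos: [0.5205, 0.1613, 0.2264]
orientation: [0.338, 1.913, -1.809]
contact_force: [0.3, -0.2, -1.6]
grip_width: 0.031
```

```bash
python3 chk.py w6 0.0165 R 0.0783;python3 -c "
from h import *;crop('w6',220,180,420,330,4,'c7')"
```

```text
[0.52047766 0.16127293 0.22637239] [ 0.3 -0.2 -1.6] [-0.003 -0.011 -0.    -0.001  0.01   0.012 -0.009]
cyl [-0.0052 -0.0009 -0.0708 -0.034 ] 3070 0.0009
along -0.0096 lateral tool [ 0.0028 -0.      0.0023] rot deg [ 2.52  0.04 -4.1 ] shift w/ rot [-0.0028 -0.     -0.0012]
```

View pics/c7.png

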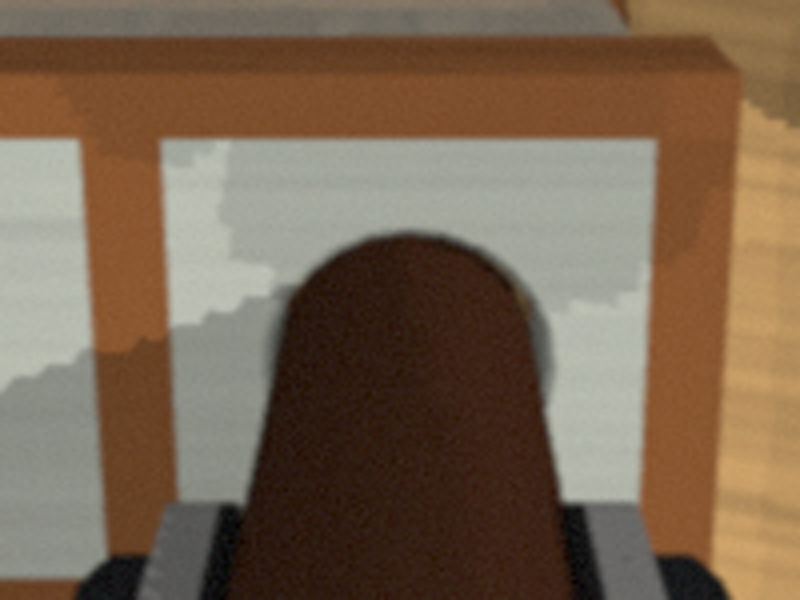

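The dowel is about 9 mm into the right bore with no force, so that is the wide bush. I'll keep going to about 48 mm.

Call:
jog_arm([
  [0,[0,0.005,0],[0,0,0]],
  [0,[0,0.005,0],[0,0,0]],
  [0,[0,0.005,0],[0,0,0]],
  [0,[0,0.005,0.0005],[0,0,0]],
  [0,[0,0.005,0],[0,0,0]],
  [0,[0,0,0],[0,0,0]],
])

```text
clock: 8.3
tcp_pos: [0.5329, 0.163, 0.2041]
orientation: [0.337, 1.913, -1.81]
contact_force: [-0.3, -0.2, -0.3]
grip_width: 0.031
```

Call:
jog_arm([
  [0,[0,0.005,0],[0,0,0]],
  [0,[0,0.004,0],[0,0,0]],
  [0,[0,0.004,0],[0,0,0]],
  [0,[0,0,0],[0,0,0]],
  [0,[0,0,0],[0,0,0]],
  [0,[0,0,0],[0,0,0]],
])

```text
clock: 8.8
tcp_pos: [0.5393, 0.1644, 0.194]
orientation: [0.339, 1.913, -1.808]
contact_force: [0.8, 0.1, -1.2]
grip_width: 0.0308
```

```bash
python3 chk.py w7 0.0165 R 0.0783
```

```text
[0.53926151 0.16437422 0.19395469] [ 0.8  0.1 -1.2] [-0.004 -0.005  0.003  0.    -0.002  0.001 -0.   ]
cyl [-0.0553 -0.0039 -0.9499 -0.0803] 2179 0.0014
along -0.0471 lateral tool [ 0.0517 -0.0001  0.0051] rot deg [  3.76   0.41 -39.45] shift w/ rot [-0.0022 -0.0001 -0.    ]
```

View pics/w7.png

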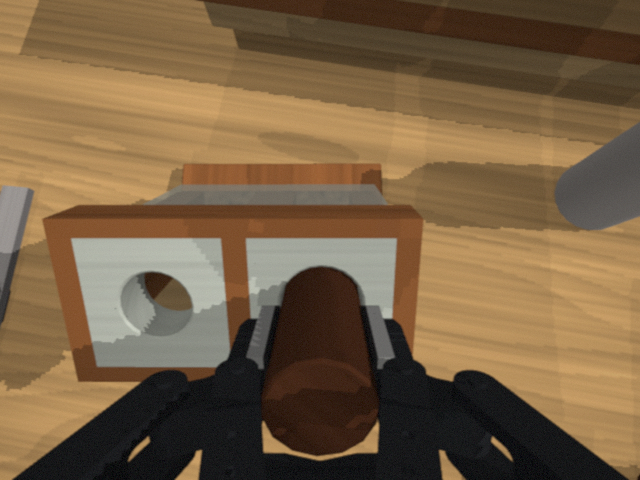

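The dowel is about 47 mm deep with no side load. I'll release it.

Call:
jog_arm([
  [0.6,[0,0,0],[0,0,0]],
  [0.7,[0,0,0],[0,0,0]],
  [0.7,[0,0,0],[0,0,0]],
  [0.7,[0,0,0],[0,0,0]],
  [0.7,[0,0,0],[0,0,0]],
  [0.7,[0,0,0],[0,0,0]],
])

```text
clock: 9.35
tcp_pos: [0.5393, 0.1645, 0.194]
orientation: [0.338, 1.913, -1.808]
contact_force: [-0.7, 0.4, -0.1]
grip_width: 0.0601
```

```bash
python3 - <<'E'
from h import *
o=obs(); print(o['grip_width'],o['contact_force'])
grab('wrist','w8'); grab('scene','s8'); crop('s8',360,250,480,370,5,'c8')
E
```

```text
0.060125785877428485 [-0.74469229  0.444765   -0.10644835]
```

View pics/w8.png

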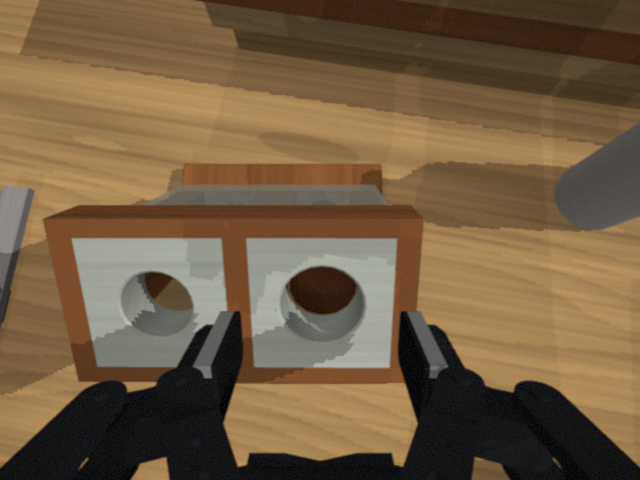

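View pics/c8.png

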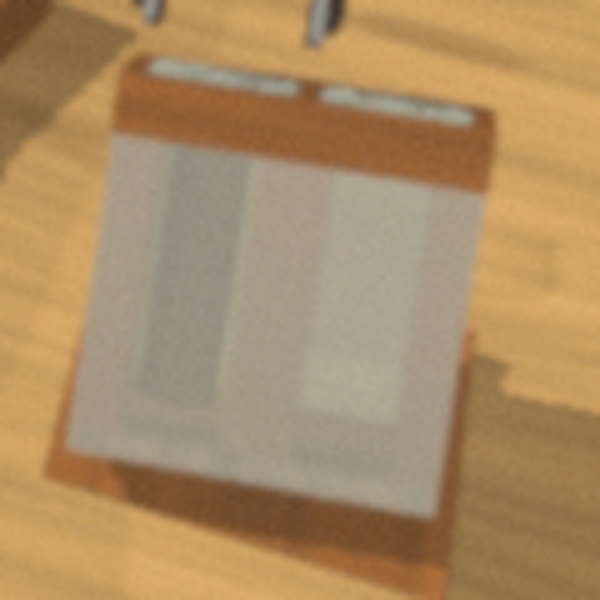

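The wrist view shows the right bore open, with the dark dowel end down inside at (322,288). The scene crop shows a dark shape at the bottom of the right lane. Next is the thin dowel.

```bash
python3 - <<'E'
from h import *
o=obs(); Rt=R.from_rotvec(o['orientation'])
p,rv=plan(o['tcp_pos'],o['orientation'],o['tcp_pos']+Rt.apply([0,-0.08,0]),Rt.as_matrix(),0.85)
plan(p,rv,[0.476,-0.1005,0.2],down(-80),0.85,cyl=True,v=0.036,w=6)
E
```

```text
[[0.85, [0.0, -0.04, 0.0], [0.0, 0.0, 0.0]], [0.85, [0.0, -0.04, 0.0], [0.0, 0.0, 0.0]]]
n 2 end [0.4998 0.1569 0.2631] err deg 0.0
[[0.85, [0.005, 0.006, 0.034], [0.1, 0.0, -3.8]], [0.85, [0.007, 0.005, 0.033], [0.0, 0.0, -3.7]], [0.85, [0.008, 0.005, 0.033], [0.1, 0.0, -3.8]], [0.85, [0.01, 0.005, 0.032], [0.1, -0.1, -3.7]], [0.85, [0.011, 0.005, 0.031], [0.0, 0.0, -3.8]], [0.85, [0.013, 0.005, 0.03], [0.1, 0.0, -3.8]], [0.85, [0.014, 0.006, 0.029], [0.1, 0.0, -3.7]], [0.85, [0.016, 0.007, 0.028], [0.0, 0.0, -3.8]]]
n 8 end [ 0.4758 -0.1009  0.1999] err deg 0.04
```

Call:
jog_arm([
  [0.85,[0,-0.025,0],[0,0,0]],
  [0.85,[0,-0.035,0],[0,0,0]],
  [0.85,[0.005,-0.015,0.02],[0.1,0,-3.8]],
  [0.85,[0.005,0.006,0.034],[0,0,-3.7]],
  [0.85,[0.008,0.005,0.034],[0.1,0,-3.8]],
  [0.85,[0.01,0.005,0.034],[0.1,-0.1,-3.7]],
  [0.85,[0.011,0.005,0.033],[0,0,-3.8]],
  [0.85,[0.013,0.005,0.032],[0.1,0,-3.8]],
  [0.85,[0.014,0.006,0.031],[0.1,0,-3.7]],
  [0.85,[0.018,0.007,0.031],[0,0,-3.8]],
])

```text
clock: 10.28
tcp_pos: [0.4756, -0.0894, 0.2025]
orientation: [-0.162, 2.121, -2.122]
contact_force: [1.0, 0.8, -1.0]
grip_width: 0.0728
```

Call:
jog_arm([
  [0.85,[0,0,0],[0,0,0]],
  [0.85,[0,0,0],[0,0,0]],
  [0.85,[0,0,0],[0,0,0]],
  [0.85,[0,0,0],[0,0,0]],
])

```text
clock: 10.62
tcp_pos: [0.4754, -0.0868, 0.2024]
orientation: [-0.161, 2.12, -2.12]
contact_force: [0.2, 0.1, 0.8]
grip_width: 0.0726
```

```bash
python3 - <<'E'
from h import *
o=obs(); print(o['tcp_pos'],o['qvel'].round(3),o['joints'].round(2)); Rt=R.from_rotvec(o['orientation']); print(Rt.as_matrix().round(3))
f=grab('wrist','w9'); w=cloud(f); m=(abs(w[...,2]-0.11)<0.004)
n,l,st,c=cv2.connectedComponentsWithStats(m.astype(np.uint8))
for i in range(1,n):
    if st[i,4]>200: q=w[l==i]; print(c[i].round(1),st[i,4],((q.min(0)+q.max(0))/2).round(4),np.ptp(q,0).round(4))
plan(o['tcp_pos'],o['orientation'],[0.476,-0.1008,0.08],down(-80),0.85,v=0.03)
E
```

```text
[ 0.4753616  -0.08683627  0.20243916] [-0.01  -0.006 -0.001  0.002  0.001  0.003  0.003] [-0.59  0.25  0.76  2.1  -0.24  0.84 -1.09]
[[-0.985  0.023  0.174]
 [-0.174  0.002 -0.985]
 [-0.023 -1.     0.002]]
[344.1 263.7] 1797 [ 0.4766 -0.1009  0.1092] [0.0278 0.0275 0.0064]
[585.1 377.5] 1698 [ 0.4286 -0.264   0.1092] [0.028  0.0338 0.0063]
[[0.85, [0.001, 0.024, 0.003], [0.0, 0.0, -0.3]], [0.85, [0.001, 0.025, 0.002], [0.0, 0.0, -0.2]], [0.85, [0.0, 0.024, 0.003], [-0.1, 0.0, -0.3]], [0.85, [0.001, 0.025, 0.003], [0.0, 0.0, -0.2]], [0.85, [0.0, 0.024, 0.003], [0.0, 0.0, -0.3]]]
n 5 end [ 0.4765 -0.101   0.0804] err deg 0.02
```

View pics/w9.png

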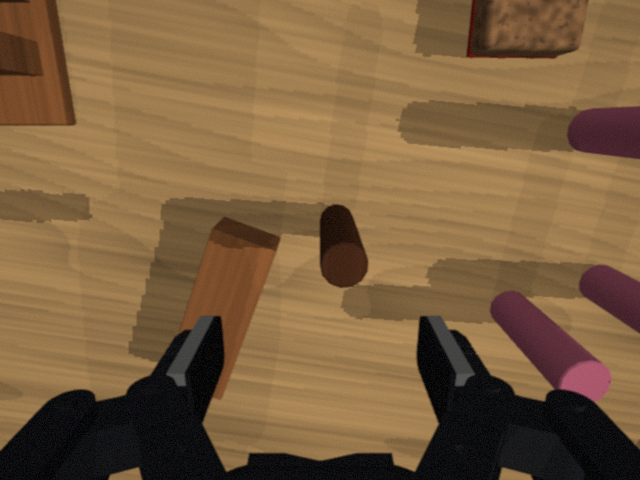

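The thin dowel's top is at (344,264) and the nearby offcut is low. I'll descend.

Call:
jog_arm([
  [0.85,[0.001,0.024,0.003],[0,0,-0.3]],
  [0.85,[0.001,0.025,0.003],[0,0,-0.3]],
  [0.85,[0,0.024,0.003],[0,0,-0.3]],
  [0.85,[0.001,0.025,0.003],[0,0,-0.2]],
  [0.85,[0,0.022,0.003],[0,0,-0.2]],
  [0.85,[0,0,0],[0,0,0]],
  [0.85,[0,0,0],[0,0,0]],
  [0.85,[0,0,0],[0,0,0]],
])

```text
clock: 11.33
tcp_pos: [0.477, -0.103, 0.0835]
orientation: [-0.184, 2.127, -2.133]
contact_force: [0.5, -0.4, 0.0]
grip_width: 0.0727
```

```bash
python3 - <<'E'
from h import *
o=obs(); print(o['tcp_pos'],o['qvel'].round(3)); Rt=R.from_rotvec(o['orientation'])
print(Rt.as_matrix().round(3)); print('dowel in tool',Rt.inv().apply(np.array([0.476,-0.1008,0.08])-o['tcp_pos']))
grab('wrist','w10')
E
```

```text
[ 0.47696439 -0.10299608  0.08346138] [-0.005 -0.016  0.01  -0.005 -0.002 -0.004  0.006]
[[-0.985  0.001  0.173]
 [-0.173 -0.003 -0.985]
 [-0.001 -1.     0.003]]
dowel in tool [ 0.00057307  0.00345473 -0.00233889]
```

View pics/w10.png

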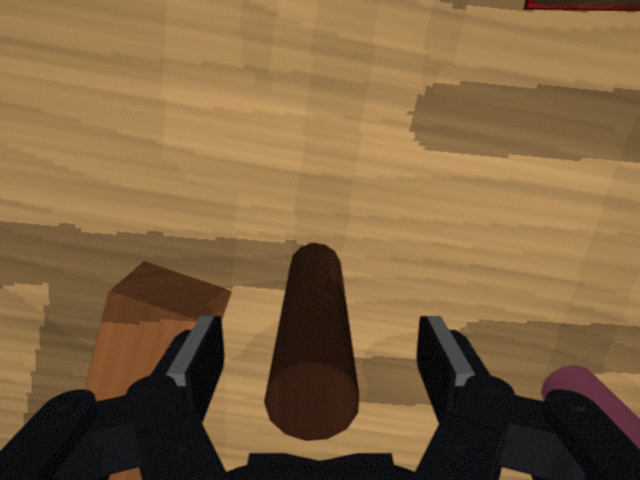

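The thin dowel is between the jaws, about 2 mm to the left, with its top at (312,400). I'll correct that and close.

Call:
jog_arm([
  [0.85,[0,0.003,-0.002],[0,0,0]],
  [0.85,[0,0,0],[0,0,0]],
  [0,[0,0,0],[0,0,0]],
  [0,[0,0,0],[0,0,0]],
  [0,[0,0,0],[0,0,0]],
  [0,[0,0,0],[0,0,0]],
  [0,[0,0,0],[0,0,0]],
  [0,[0,0,0],[0,0,0]],
], force=50)

```text
clock: 12.05
tcp_pos: [0.476, -0.1016, 0.0796]
orientation: [-0.185, 2.129, -2.134]
contact_force: [-1.1, 0.7, 5.7]
grip_width: 0.0262
```

```bash
python3 - <<'E'
from h import *
o=obs(); print(o['tcp_pos'],o['grip_width'],o['contact_force'])
yaw=0.170
gx=np.array([np.cos(yaw),np.sin(yaw),0]); gy=np.array([-np.sin(yaw),np.cos(yaw),0])
ax=0.5*gx+np.array([0,0,-0.866]); Rm=np.c_[np.cross(ax,-gy),ax,-gy]
p,rv=plan(o['tcp_pos'],o['orientation'],[0.476,-0.095,0.29],R.from_rotvec(o['orientation']).as_matrix(),0)
tgt=np.array([0.54453,0.23599,0.16805])-ax*(0.08+0.04); print(tgt)
plan(p,rv,tgt,Rm,0,cyl=True,v=0.036,w=6)
E
```

```text
[ 0.47602156 -0.10163851  0.07957193] 0.026192111223131975 [-1.14113141  0.65062932  5.67861115]
[[0, [0.0, -0.035, -0.001], [0.0, 0.0, 0.0]], [0, [0.0, -0.035, -0.001], [0.0, 0.0, 0.0]], [0, [0.0, -0.035, -0.001], [0.0, 0.0, 0.0]], [0, [-0.001, -0.035, -0.001], [0.0, 0.0, 0.0]], [0, [0.0, -0.035, -0.001], [0.0, 0.0, 0.0]], [0, [0.0, -0.035, -0.001], [0.0, 0.0, 0.0]]]
n 6 end [ 0.476  -0.095   0.2896] err deg 0.0
[0.48539491 0.22583906 0.27197   ]
[[0, [-0.015, 0.002, -0.027], [0.0, 0.0, 3.0]], [0, [-0.013, 0.002, -0.029], [0.0, 0.0, 3.0]], [0, [-0.011, 0.003, -0.03], [0.0, 0.1, 3.0]], [0, [-0.01, 0.003, -0.031], [0.0, 0.0, 3.0]], [0, [-0.007, 0.003, -0.031], [-0.1, 0.0, 3.0]], [0, [-0.005, 0.003, -0.033], [0.0, 0.0, 3.0]], [0, [-0.003, 0.003, -0.032], [0.0, 0.0, 3.0]], [0, [0.0, 0.002, -0.034], [0.0, 0.0, 3.0]], [0, [0.001, 0.002, -0.034], [0.0, 0.1, 3.0]], [0, [0.004, 0.0, -0.034], [0.0, 0.0, 3.0]]]
n 10 end [0.485  0.2262 0.2716] err deg 0.05
```

Call:
jog_arm([
  [0,[0,-0.02,0],[0,0,0]],
  [0,[0,-0.033,-0.001],[0,0,0]],
  [0,[0,-0.035,-0.001],[0,0,0]],
  [0,[0,-0.035,-0.001],[0,0,0]],
  [0,[0,-0.035,-0.001],[0,0,0]],
  [0,[0,-0.035,-0.001],[0,0,0]],
  [0,[0,-0.018,-0.001],[0,0,0]],
])

```text
clock: 12.63
tcp_pos: [0.476, -0.0958, 0.2938]
orientation: [-0.179, 2.127, -2.133]
contact_force: [1.2, 0.6, -1.6]
grip_width: 0.0261
```

Call:
jog_arm([
  [0,[-0.015,0.002,-0.027],[0,0,3]],
  [0,[-0.013,0.002,-0.029],[0,0,3]],
  [0,[-0.011,0.003,-0.03],[0,0.1,3]],
  [0,[-0.01,0.003,-0.031],[0,0,3]],
  [0,[-0.007,0.003,-0.031],[0,0,3]],
  [0,[-0.005,0.003,-0.033],[0,0,3]],
  [0,[-0.003,0.003,-0.032],[0,0,3]],
  [0,[0,0.002,-0.034],[0,0,3]],
  [0,[0.001,0.002,-0.034],[0,0.1,3]],
  [0,[0.004,0,-0.034],[0,0,3]],
])

```text
clock: 13.47
tcp_pos: [0.4857, 0.2185, 0.2723]
orientation: [0.328, 1.909, -1.831]
contact_force: [0.4, -1.4, -1.1]
grip_width: 0.0257
```

Call:
jog_arm([
  [0,[0,0,0],[0,0,0]],
  [0,[0,0,0],[0,0,0]],
  [0,[0,0,0],[0,0,0]],
  [0,[0,0,0],[0,0,0]],
])

```text
clock: 13.8
tcp_pos: [0.4871, 0.2149, 0.2724]
orientation: [0.329, 1.909, -1.837]
contact_force: [-0.3, -0.8, -1.2]
grip_width: 0.0262
```

```bash
python3 chk.py w11 0.014 L 0.0796; python3 - <<'E'
from h import *
crop('w11',200,150,400,300,4,'c11')
grab('scene','s11'); crop('s11',360,230,480,350,5,'c12')
E
```

```text
[0.48713636 0.21491322 0.27242241] [-0.3 -0.8 -1.2] [ 0.005 -0.001  0.    -0.005  0.003 -0.002 -0.009]
cyl [-0.0005 -0.0001  0.0001 -0.0046] 2417 0.0002
along 0.0409 lateral tool [-0.0007 -0.0001 -0.0114] rot deg [-0.07  0.    0.96] shift w/ rot [ 0.0006 -0.0001 -0.0113]
```

View pics/w11.png

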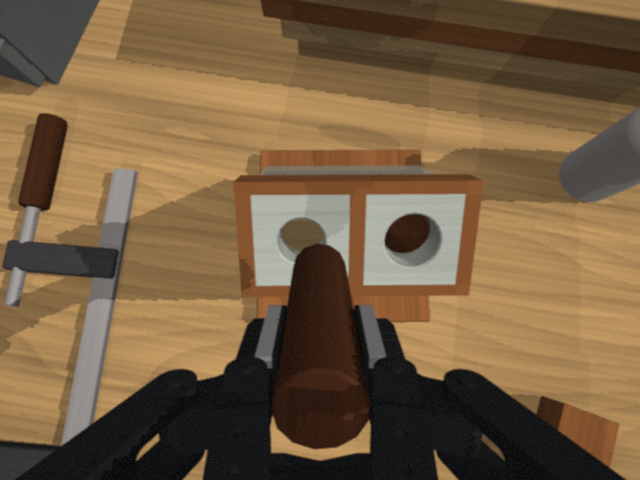

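View pics/c12.png

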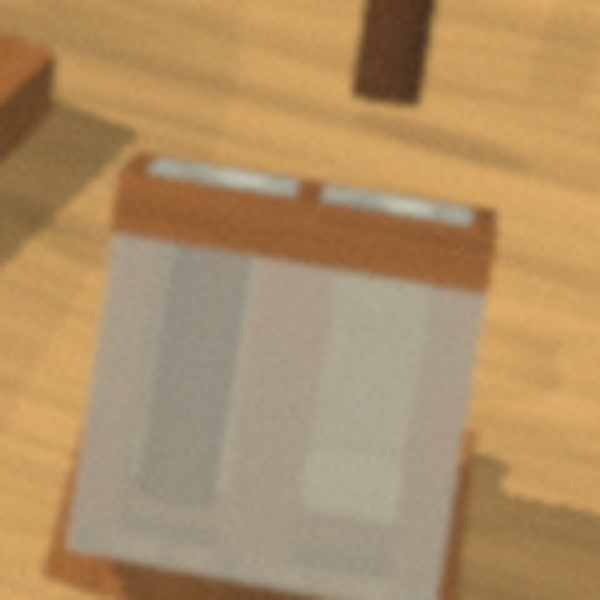

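The wrist view shows the thick dowel deep in the right lane at (408,235), and the thin dowel near the left mouth at (303,238). I'll align.

Call:
jog_arm([
  [0,[0,0.007,-0.003],[0,0,0.3]],
  [0,[0.0005,0.008,-0.003],[0,0,0.3]],
  [0,[0,0.008,-0.003],[0,0,0.3]],
  [0,[0,0.006,-0.002],[0,0,0.1]],
  [0,[0,0,0],[0,0,0]],
  [0,[0,0,0],[0,0,0]],
  [0,[0,0,0],[0,0,0]],
  [0,[0,0,0],[0,0,0]],
])

```text
clock: 14.57
tcp_pos: [0.4986, 0.2294, 0.2473]
orientation: [0.343, 1.9, -1.823]
contact_force: [-0.2, -0.6, 0.2]
grip_width: 0.0257
```

```bash
python3 chk.py w13 0.014 L 0.0796; python3 - <<'E'
from h import *
f=load('w13'); im=f['image'][160:300,200:470,::-1]; cv2.imwrite('pics/c13.png',cv2.resize(im,None,fx=2.9,fy=2.9,interpolation=cv2.INTER_CUBIC))
w=cloud(f); hsv=cv2.cvtColor(f['image'],cv2.COLOR_RGB2HSV)
m=(hsv[...,1]<60)&(hsv[...,2]>100)&(w[...,2]>0.12)&(w[...,2]<0.21)&(w[...,1]>0.1)&(w[...,1]<0.3)
P=w[m]
for it in range(4):
    A=np.c_[P[:,:2],np.ones(len(P))]; k=np.linalg.lstsq(A,P[:,2],rcond=None)[0]; e=P[:,2]-A@k; P=P[abs(e)<0.003] if it else P[abs(e)<0.01]
n=np.array([-k[0],-k[1],1]);n/=np.linalg.norm(n);print(len(P),e.std(),n,'tilt',np.degrees(np.arccos(n[2])),'yaw',np.arctan2(-n[1],-n[0]))
np.save('plane3.npy',k)
E
```

```text
[0.49857654 0.22936386 0.2472537 ] [-0.2 -0.6  0.2] [-0.002 -0.003 -0.     0.001  0.001 -0.002 -0.001]
cyl [-0.0005 -0.0001  0.0003 -0.0048] 2404 0.0002
along 0.0122 lateral tool [0.    0.    0.001] rot deg [ 0.03 -0.   -0.08] shift w/ rot [-0.0001  0.      0.001 ]
14506 0.0007413206286186659 [-0.49259365 -0.08457274  0.86614026] tilt 29.986835784842892 yaw 0.1700309277983542
```

View pics/c13.png

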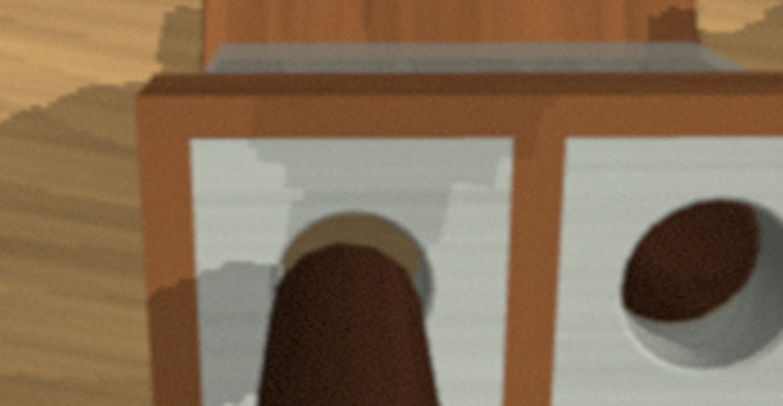

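```bash
python3 - <<'E'
from h import *
f=load('w13'); k=np.load('plane3.npy'); Rc,t=cam(f)
def ray(cu,cv):
    u=200+(cu+.5)/2.9-.5; v=160+(cv+.5)/2.9-.5
    d=Rc.apply([(u-f['cx'])/f['fx'],(v-f['cy'])/f['fy'],1]); a=(k@[t[0],t[1],1]-t[2])/(d[2]-k[:2]@d[:2]); return t+a*d
a,b=ray(190,140),ray(513,138); dn=np.array([-.866*np.cos(.17),-.866*np.sin(.17),-.5])
print(np.linalg.norm(a-b),(a+b)/2+0.0301*dn)
E
```

```text
0.06013790601770273 [0.54435304 0.23607197 0.16810505]
```

The left mouth re-measured to within 0.2 mm of the earlier value. I'll insert.

Call:
jog_arm([
  [0,[0,0.003,0.001],[0,0,0]],
  [0,[0,0.004,0],[0,0,0]],
  [0,[0,0.004,0],[0,0,0]],
  [0,[0,0.003,0],[0,0,0]],
  [0,[0,0.003,0],[0,0,0]],
  [0,[0,0.003,0],[0,0,0]],
  [0,[0,0.003,0],[0,0,0]],
  [0,[0,0,0],[0,0,0]],
  [0,[0,0,0],[0,0,0]],
])

```text
clock: 15.37
tcp_pos: [0.51, 0.2302, 0.2268]
orientation: [0.342, 1.9, -1.824]
contact_force: [0.2, -1.1, -0.2]
grip_width: 0.026
```

Call:
jog_arm([
  [0,[0,0.005,0],[0,0,0]],
  [0,[0,0.005,0],[0,0,0]],
  [0,[0,0.005,0],[0,0,0]],
  [0,[0,0.005,0],[0,0,0]],
  [0,[0,0.005,0],[0,0,0]],
  [0,[0,0,0],[0,0,0]],
])

```text
clock: 15.87
tcp_pos: [0.5224, 0.2321, 0.2043]
orientation: [0.342, 1.899, -1.825]
contact_force: [0.7, -1.0, -1.2]
grip_width: 0.0257
```

Call:
jog_arm([
  [0,[0,0.004,0],[0,0,0]],
  [0,[0,0.004,0],[0,0,0]],
  [0,[0,0.003,0],[0,0,0]],
  [0,[0,0,0],[0,0,0]],
  [0,[0,0,0],[0,0,0]],
  [0,[0,0,0],[0,0,0]],
])

```text
clock: 16.37
tcp_pos: [0.5278, 0.2332, 0.1959]
orientation: [0.343, 1.9, -1.823]
contact_force: [0.3, -0.7, 0.3]
grip_width: 0.026
```

```bash
python3 chk.py w14 0.014 L 0.0796
```

```text
[0.5277833  0.23321778 0.19591332] [ 0.3 -0.7  0.3] [-0.002 -0.003  0.    -0.     0.    -0.002  0.001]
cyl [-6.4900e-02 -3.0000e-04 -1.1502e+00 -6.1000e-03] 2036 0.0014
along -0.0469 lateral tool [ 0.0638 -0.0001  0.0001] rot deg [  0.06  -0.19 -43.29] shift w/ rot [ 0.0036 -0.0001 -0.    ]
```

View pics/w14.png

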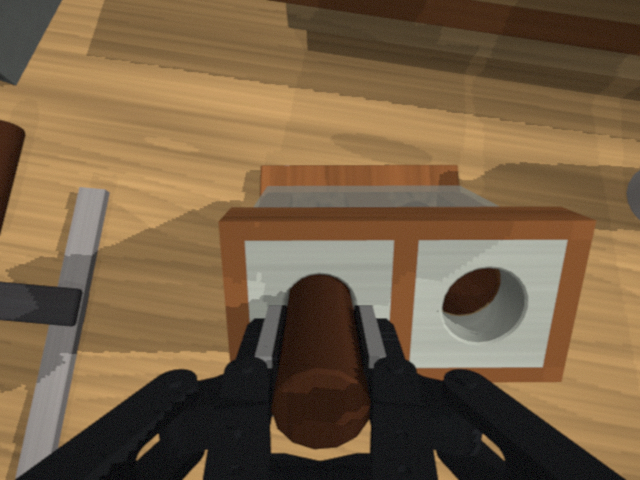

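The thin dowel is 47 mm deep with no load. I'll release it and pause a moment before backing off.

Call:
jog_arm([
  [0.6,[0,0,0],[0,0,0]],
  [0.7,[0,0,0],[0,0,0]],
  [0.7,[0,0,0],[0,0,0]],
  [0.7,[0,0,0],[0,0,0]],
  [0.7,[0,0,0],[0,0,0]],
  [0.7,[0,0,0],[0,0,0]],
  [0.7,[0,0,0],[0,0,0]],
])

```text
clock: 17.0
tcp_pos: [0.5277, 0.2333, 0.1959]
orientation: [0.343, 1.9, -1.823]
contact_force: [-0.1, -0.0, 0.9]
grip_width: 0.06
```

```bash
python3 - <<'E'
from h import *
print(obs()['grip_width']); grab('wrist','w15')
E
```

```text
0.05996519404414243
```

View pics/w15.png

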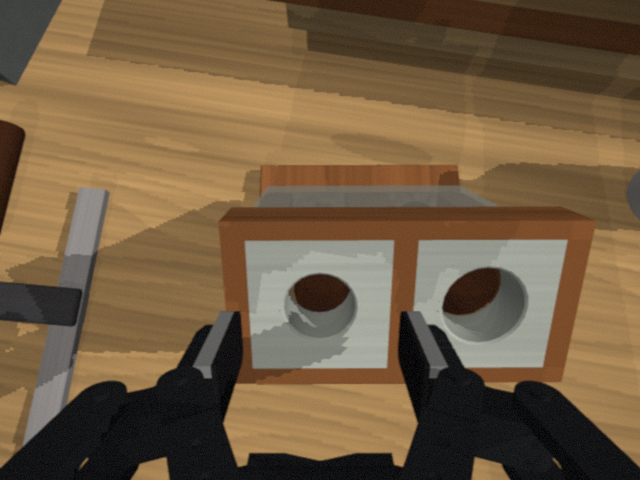

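Both bores are now open and each has a dark dowel end inside, at (322,292) and (472,292). I'll back off and check depths.

Call:
jog_arm([
  [0.7,[0,-0.02,0],[0,0,0]],
  [0.7,[0,-0.035,0],[0,0,0]],
  [0.7,[0,-0.035,0],[0,0,0]],
  [0.7,[0,-0.025,0],[0,0,0]],
  [0.7,[0,0,0],[0,0,0]],
  [0.7,[0,0,0],[0,0,0]],
  [0.7,[0,0,0],[0,0,0]],
  [0.7,[0,0,0],[0,0,0]],
])

```text
clock: 17.72
tcp_pos: [0.4708, 0.2235, 0.2941]
orientation: [0.342, 1.899, -1.826]
contact_force: [0.4, 0.3, 0.0]
grip_width: 0.0598
```

```bash
python3 - <<'E'
from h import *
f=grab('wrist','w16'); grab('scene','s16'); grab('top','t16'); w=cloud(f)
ax=np.array([0.5*np.cos(.17),0.5*np.sin(.17),-0.866]); hsv=cv2.cvtColor(f['image'],cv2.COLOR_RGB2HSV)
for n,m in dict(L=[0.54445,0.23603,0.1681],R=[0.55645,0.16678,0.16809]).items():
    q=w-np.array(m); al=q@ax; rr=np.linalg.norm(q-al[...,None]*ax,axis=-1)
    k=(rr<0.016)&(al>0.015); a=al[k]; c=(rr<0.014)&(al>0.03)
    print(n,k.sum(),'max depth pct',np.percentile(a,[50,80,90,98]).round(4),'hsv',np.median(hsv[c],0))
crop('s16',360,230,480,350,5,'c16')
E
```

```text
L 1097 max depth pct [0.0248 0.0255 0.0259 0.0274] hsv [ 13. 127.  49.]
R 1057 max depth pct [0.0255 0.0261 0.0264 0.027 ] hsv [nan nan nan]
  return _methods._mean(a, axis=axis, dtype=dtype,
  ret = um.true_divide(
```

View pics/c16.png

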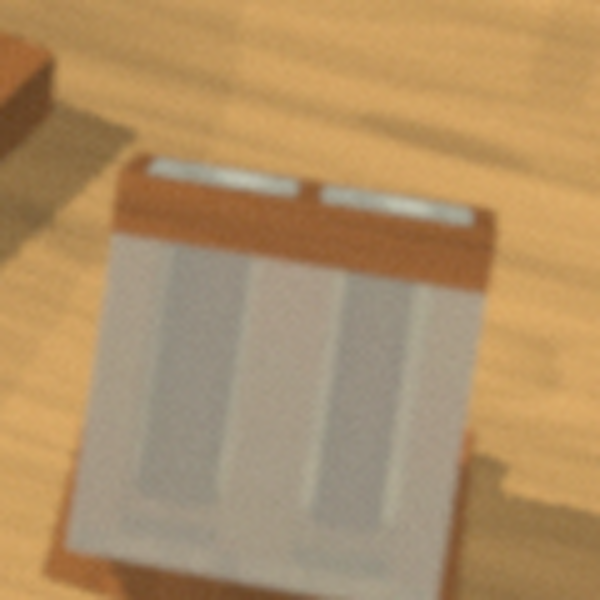

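View pics/t16.png

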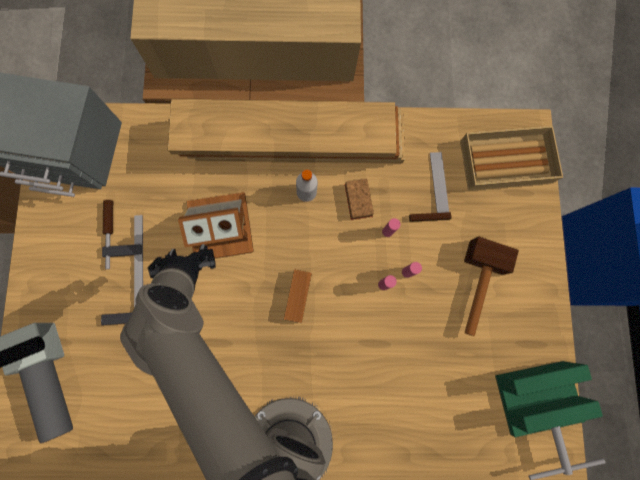

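Depth in both bores reads about 26 mm where I expected 40 mm, so I'll check that before handing in.

```bash
python3 - <<'E'
from h import *
ax=np.array([0.5*np.cos(.17),0.5*np.sin(.17),-0.866]); gy=np.array([-np.sin(.17),np.cos(.17),0])
M=dict(L=np.array([0.54445,0.23603,0.1681]),R=np.array([0.55645,0.16678,0.16809]))
for s in ['w4','w8','w15','w16','t0' if 0 else 'top0','t16']:
    f=load(s); w=cloud(f); hsv=cv2.cvtColor(f['image'],cv2.COLOR_RGB2HSV)
    for n,m in M.items():
        q=w-m; al=q@ax; rr=np.linalg.norm(q-al[...,None]*ax,axis=-1)
        k=(rr<0.013)&(al<0.2)&(al>-0.01); print(s,n,k.sum(),np.histogram(al[k],bins=[-.01,.005,.015,.02,.024,.028,.032,.036,.04,.044,.05,.08,.12,.2])[0])
f=load('s16')
for n,m in M.items():
    for d in (25,40,135,150): print(n,d,((proj(f,m+ax*d/1000)-[360,230])*5+2).round())
crop('w16',230,140,430,290,4,'c17')
crop('scene0',360,250,480,370,5,'c18')
E
```

```text
w4 L 0 [0 0 0 0 0 0 0 0 0 0 0 0 0]
w4 R 0 [0 0 0 0 0 0 0 0 0 0 0 0 0]
w8 L 0 [0 0 0 0 0 0 0 0 0 0 0 0 0]
w8 R 1732 [   0    0    0   10 1722    0    0    0    0    0    0    0    0]
w15 L 1374 [   0    0    0   81 1290    3    0    0    0    0    0    0    0]
w15 R 1261 [   0    0    0    7 1254    0    0    0    0    0    0    0    0]
w16 L 784 [  0   0   0  65 699   9   5   1   2   3   0   0   0]
w16 R 801 [  0   0   0  15 786   0   0   0   0   0   0   0   0]
top0 L 1 [1 0 0 0 0 0 0 0 0 0 0 0 0]
top0 R 0 [0 0 0 0 0 0 0 0 0 0 0 0 0]
t16 L 45 [ 1  1  1 11 28  3  0  0  0  0  0  0  0]
t16 R 54 [ 0  0  1 12 33  8  0  0  0  0  0  0  0]
L 25 [381. 263.]
L 40 [376. 299.]
L 135 [340. 525.]
L 150 [334. 560.]
R 25 [209. 235.]
R 40 [204. 270.]
R 135 [170. 494.]
R 150 [164. 529.]
```

View pics/c17.png

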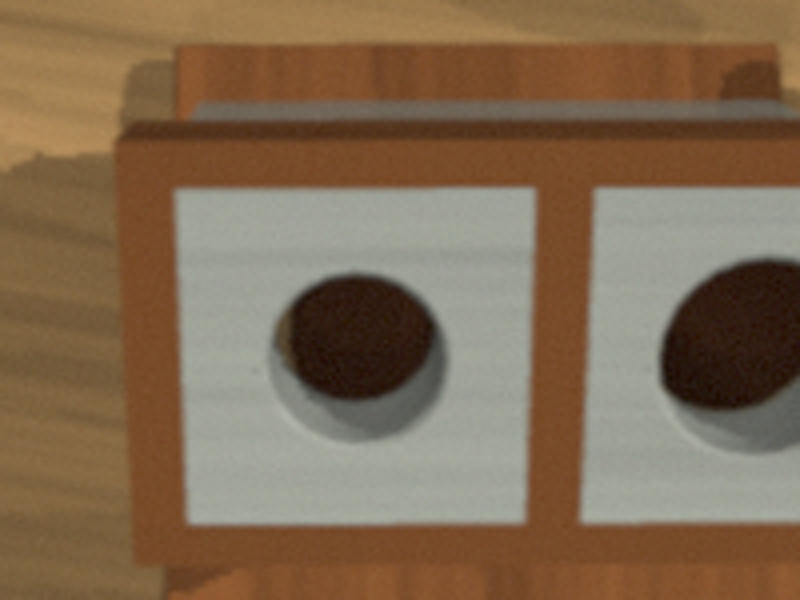

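View pics/c18.png

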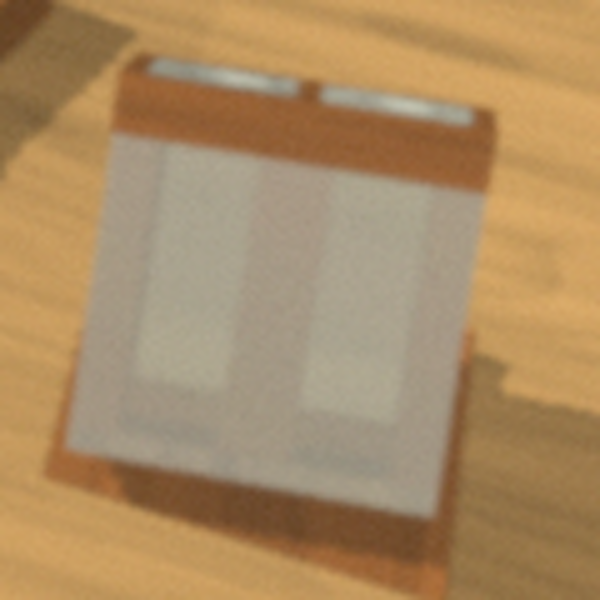

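```bash
python3 - <<'E'
from h import *
ax=np.array([0.5*np.cos(.17),0.5*np.sin(.17),-0.866]); gy=np.array([-np.sin(.17),np.cos(.17),0]); pn=np.cross(gy,ax); print(pn)
if pn[0]<0: pn=-pn
M=dict(L=np.array([0.54445,0.23603,0.1681]),R=np.array([0.55645,0.16678,0.16809]))
f=load('scene0')
for n,m in M.items():
    for d in (135,150):
        print(n,d,'back,axis,front',[((proj(f,m+ax*d/1000+pn*k)-[360,250])*5+2).round().tolist() for k in (-.02,0,.02)])
g=load('w16'); im=cv2.resize(g['image'][140:290,230:430,::-1],None,fx=4,fy=4,interpolation=cv2.INTER_CUBIC)
for n,m in M.items():
  for d,c,rad in ((25,(0,255,0),None),(40,(0,0,255),None)):
    r=.014 if n=='L' else .0165
    # dowel lies on the -z wall of lane maybe; draw centred
    P=np.array([m+ax*d/1000+r*(np.cos(t)*pn+np.sin(t)*gy) for t in np.linspace(0,2*np.pi,60)])
    cv2.polylines(im,[((proj(g,P)-[230,140])*4+1.5).round().astype(int)],True,c,1)
cv2.imwrite('pics/c19.png',im)
E
```

```text
[-0.85351641 -0.14651191 -0.5       ]
L 135 back,axis,front [[341.0, 414.0], [340.0, 425.0], [338.0, 436.0]]
L 150 back,axis,front [[336.0, 449.0], [334.0, 460.0], [332.0, 472.0]]
R 135 back,axis,front [[174.0, 384.0], [170.0, 394.0], [165.0, 405.0]]
R 150 back,axis,front [[169.0, 419.0], [164.0, 429.0], [160.0, 440.0]]
```

View pics/c19.png

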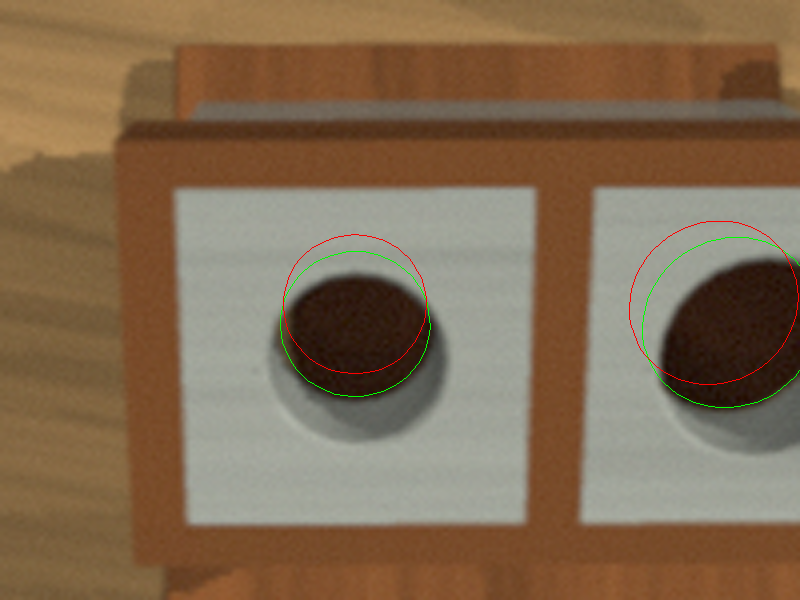

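```bash
python3 - <<'E'
from h import *
ims=[]
for s in ['scene0','s8','s16']:
    f=load(s); c=f['image'][265:360,365:465,::-1].astype(float)
    c=np.clip((c-100)*2.2,0,255).astype(np.uint8); ims.append(cv2.resize(c,(260,247*1),interpolation=cv2.INTER_CUBIC))
    hist=f['image'][280:350,:,:].astype(int)
cv2.imwrite('pics/c20.png',cv2.resize(np.hstack(ims),None,fx=1,fy=2))
ax=np.array([0.5*np.cos(.17),0.5*np.sin(.17),-0.866]); gy=np.array([-np.sin(.17),np.cos(.17),0]); pn=-np.cross(gy,ax)
M=dict(L=np.array([0.54445,0.23603,0.1681]),R=np.array([0.55645,0.16678,0.16809]))
for s in ['scene0','s16']:
    f=load(s)
    for n,m in M.items():
        print(s,n)
        for k in (-.02,):
            for d in range(25,172,6):
                p=np.round(proj(f,m+ax*d/1000+pn*k)).astype(int); print(d,f['image'][p[1],p[0]-2:p[0]+3].mean(0).round().astype(int).tolist(), round(float(f['range_z'][p[1],p[0]]),3),end=' ')
        print()
# cover plane depth in cover frame
    w=cloud(f)
    for n,m in M.items():
        q=w-m; a=q@ax; b=q@pn; c=q@gy; k=(abs(c)<0.01)&(a>0.03)&(a<0.16)&(abs(b)<0.05); print('pn offset',n,k.sum(),np.percentile(b[k],[5,50,95]).round(4))
E
```

```text
scene0 L
25 [148, 96, 54] 1.189 31 [152, 108, 73] 1.187 37 [171, 164, 141] 1.206 43 [173, 166, 143] 1.204 49 [170, 163, 142] 1.2 55 [171, 163, 142] 1.207 61 [170, 163, 143] 1.207 67 [170, 162, 142] 1.204 73 [171, 163, 143] 1.209 79 [172, 163, 143] 1.209 85 [171, 163, 143] 1.204 91 [170, 162, 142] 1.207 97 [170, 162, 143] 1.206 103 [168, 163, 142] 1.21 109 [170, 163, 142] 1.208 115 [174, 167, 145] 1.209 121 [175, 168, 145] 1.208 127 [173, 165, 145] 1.209 133 [167, 160, 138] 1.213 139 [159, 150, 131] 1.215 145 [158, 148, 129] 1.212 151 [155, 147, 129] 1.212 157 [154, 147, 130] 1.213 163 [163, 153, 134] 1.219 169 [160, 147, 127] 1.214 
scene0 R
25 [145, 93, 55] 1.204 31 [152, 103, 65] 1.198 37 [172, 162, 141] 1.217 43 [171, 163, 142] 1.213 49 [170, 162, 142] 1.218 55 [168, 161, 140] 1.215 61 [170, 163, 142] 1.221 67 [169, 161, 141] 1.217 73 [169, 162, 142] 1.216 79 [170, 163, 143] 1.222 85 [169, 163, 143] 1.216 91 [169, 162, 142] 1.221 97 [169, 163, 142] 1.219 103 [170, 163, 143] 1.221 109 [173, 165, 144] 1.226 115 [173, 166, 143] 1.222 121 [175, 166, 142] 1.223 127 [174, 167, 143] 1.22
[... 915 characters left out ...]
 94, 54] 1.198 31 [151, 102, 62] 1.199 37 [149, 140, 124] 1.218 43 [150, 141, 127] 1.213 49 [149, 141, 128] 1.212 55 [150, 142, 128] 1.216 61 [150, 142, 127] 1.22 67 [149, 142, 128] 1.219 73 [150, 142, 127] 1.215 79 [149, 142, 128] 1.222 85 [151, 144, 130] 1.221 91 [149, 142, 128] 1.22 97 [150, 143, 129] 1.221 103 [149, 141, 127] 1.223 109 [151, 142, 127] 1.222 115 [149, 141, 125] 1.219 121 [151, 141, 127] 1.226 127 [150, 142, 128] 1.219 133 [149, 141, 125] 1.228 139 [150, 142, 127] 1.221 145 [158, 147, 128] 1.223 151 [156, 147, 129] 1.23 157 [156, 147, 131] 1.229 163 [163, 153, 133] 1.228 169 [159, 144, 124] 1.23 
pn offset L 643 [0.0192 0.0232 0.0271]
pn offset R 623 [0.0191 0.0233 0.0273]
```

View pics/c20.png

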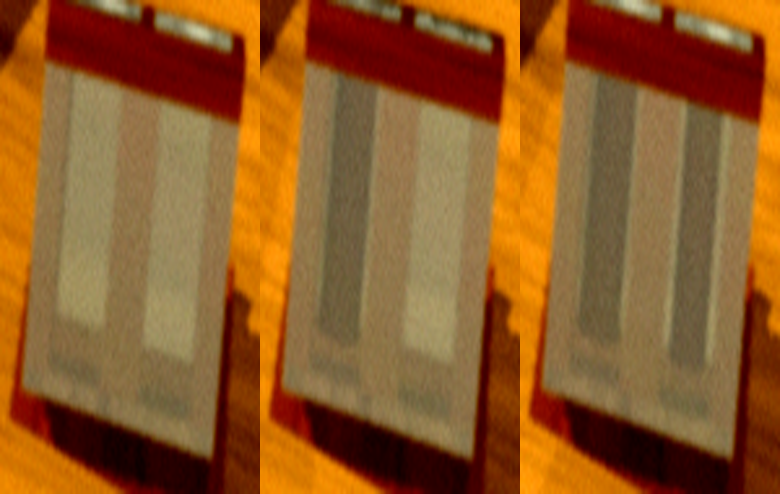

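The lower end of each dowel sits exactly where the cork starts in the pictures of the empty lanes, about 135 mm down the axis. The right dowel hasn't moved for 8 s, so both are on the stop. The arm is clear and the bystanders are where they were, so I'll hand in.

```bash
python3 - <<'E'
from h import *
a,b=load('top0')['image'].astype(int),load('t16')['image'].astype(int)
d=(abs(a-b).max(2)>45).astype(np.uint8); n,l,st,c=cv2.connectedComponentsWithStats(d)
print([(st[i,:5].tolist()) for i in range(1,n) if st[i,4]>25])
o=obs(); print(o['clock'],o['contact_force'],o['qvel'].round(3))
from bench import r
print(r.hand_in())
E
```

```text
[[221, 222, 9, 7, 27], [120, 245, 132, 183, 11922], [278, 247, 117, 26, 1039], [134, 288, 8, 23, 124], [34, 323, 16, 13, 138], [0, 354, 30, 18, 240], [0, 397, 199, 83, 6240], [190, 444, 9, 6, 30], [197, 444, 44, 36, 398], [276, 457, 26, 15, 140], [242, 464, 39, 16, 280], [299, 471, 11, 9, 59]]
17.8667 [ 0.07618323  0.45184557 -0.39053861] [ 0.    -0.005 -0.001 -0.003  0.001  0.002  0.001]
the job is handed in; nothing more can be done
None
```

Both dowels are in their lanes and the job is handed in at 17.9 s. The right (−y) bush turned out to be the wide one.

- **Thick dowel:** measured about 33 mm. It went into the right bore with almost no force, well past the 1–2 mm where the tight bush would stop it. Released about 47 mm deep, it slid down that lane.
- **Thin dowel:** measured about 28 mm. It went into the left (+y) bore the same way, released about 47 mm deep, and slid down.

**Final checks:** the wrist and scene pictures show one dark dowel in each lane, and the right one had not moved over 8 s. The arm was clear of everything, with force readings under 1 N throughout the final check. Comparing top views before and after showed only the arm, its shadow, the removed dowels and the filled bores as changed.

**One check disagreed:** the dowels' upper ends read about 25 mm below the mouths, where the description implies 40 mm. Their middles are therefore about 80 mm down, not 95 mm. In the scene pictures both lower ends sit where the cork stop starts in the empty lanes, about 135 mm down, so I took them to be resting on it. I did not test this by pushing.

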